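# Put away the arbor blanks and cover the block

## Task

Put all the loose brass arbor blanks away in the wooden storage block: the long ones in the bottom row of bores, the short ones in the top row, one to a bore, each slid in until its end is flush with the block's face. Then set the black cover over the block so that it sits level on the plinth all round. Leave the other things on the bench where they are.

Things in the scene. Friction and masses are not known exactly. Their poses are not given: they have to be found in the camera images.
- block: fixed wooden storage block on a dark plinth. Origin: centre of the plinth's underside; z up; mouths face +x (away from the robot, give or take its yaw). Plinth 172 (x) x 155 (y) x 10 mm. Block on it 132 x 115 mm, centred, top at z = 71 mm, mouth face at x = +66 mm. The plinth juts out 20 mm all round as a rim for the cover. Two rows of three blind square bores, 23 x 23 mm: see the two points.
- long_row (a point): centre of the middle mouth of the bottom row (for 120 mm bars), axes as the block's; in the block's frame at x = 66, y = 0, z = 23.5 mm. The other two bores are 36 mm to either side in y. Bore floor at z = 12, roof at 35 mm in the block's frame; 120.5 mm deep towards -x. A long bar that is home (outer end flush with the mouth face) has its centre 60 mm in from the face.
- short_row (a point): centre of the middle mouth of the top row (for 80 mm bars), axes as the block's; in the block's frame at x = 66, y = 0, z = 54.5 mm. The other two bores are 36 mm to either side in y. Bore floor at z = 43, roof at 66 mm in the block's frame; 80.5 mm deep towards -x. A short bar that is home (outer end flush with the mouth face) has its centre 40 mm in from the face.
- cover: loose black box-shaped cover, open below: outside 150 (x) x 133 (y) x 67 mm, walls and top 4 mm, 0.3 to 0.5 kg. Origin: centre of its underside; z up. On top at its centre stands a pale wooden handle 70 (x) x 16 (y) mm, z = 67 to 101 mm, pinched across y. It fits over the block with 5 mm play each side, x along the block's x either way round; seated, its origin is 10 mm above the block's origin.
- spring_barrel: bystander: worn steel spring barrel, 86 mm across and 50 mm high with a brass stub on top; origin: centre of its underside
- crank: bystander: brass crank, 90 mm shank and 75 mm arm with a wooden grip; origin at the elbow, on the plate
- tone_arm_clip: bystander: silver U-shaped tone arm clip, 60 x 22 x 33 mm; origin: centre of its underside
- horn_support: bystander: chestnut horn support, 110 x 80 mm foot, 122 mm high; origin: centre of its underside
- long1: loose square brass bar (arbor blank), 20 x 20 x 120 mm, the last 5 mm at each end tapered to 16 mm square; about 0.4 kg. Origin at its centre, x along its length; both ends and all four sides alike. Starts lying flat on the plate. May be absent (None throughout).
- long2: loose square brass bar (arbor blank), 20 x 20 x 120 mm, the last 5 mm at each end tapered to 16 mm square; about 0.4 kg. Origin at its centre, x along its length; both ends and all four sides alike. Starts lying flat on the plate. May be absent (None throughout).
- long3: loose square brass bar (arbor blank), 20 x 20 x 120 mm, the last 5 mm at each end tapered to 16 mm square; about 0.4 kg. Origin at its centre, x along its length; both ends and all four sides alike. Starts lying flat on the plate. May be absent (None throughout).
- short1: loose square brass bar (arbor blank), 20 x 20 x 80 mm, the last 5 mm at each end tapered to 16 mm square; about 0.27 kg. Origin at its centre, x along its length; both ends and all four sides alike. Starts lying flat on the plate. May be absent (None throughout).
- short2: loose square brass bar (arbor blank), 20 x 20 x 80 mm, the last 5 mm at each end tapered to 16 mm square; about 0.27 kg. Origin at its centre, x along its length; both ends and all four sides alike. Starts lying flat on the plate. May be absent (None throughout).
- short3: loose square brass bar (arbor blank), 20 x 20 x 80 mm, the last 5 mm at each end tapered to 16 mm square; about 0.27 kg. Origin at its centre, x along its length; both ends and all four sides alike. Starts lying flat on the plate. May be absent (None throughout).
There are look-alikes about, which are no part of the job. What is shaped like the long1 but white is not meant. What is shaped like the long2 but red is not meant.

How it is judged:
On the way:
1. every bar is home in a bore of its own row, within 4 mm of flush (x of long1 in the frame of block between 0.002 and 0.01 m and z of long1 in the frame of block between 0.015 and 0.031 m and y of long1 in the frame of block between -0.05 and 0.05 m and angle between the x axis of each of long1, long2, long3, short1, short2, short3 and the x axis of block, either way round below 0.12 rad and x of long2 in the frame of block between 0.002 and 0.01 m and z of long2 in the frame of block between 0.015 and 0.031 m and y of long2 in the frame of block between -0.05 and 0.05 m and x of long3 in the frame of block between 0.002 and 0.01 m and z of long3 in the frame of block between 0.015 and 0.031 m and y of long3 in the frame of block between -0.05 and 0.05 m and x of short1 in the frame of block between 0.022 and 0.03 m and z of short1 in the frame of block between 0.046 and 0.062 m and y of short1 in the frame of block between -0.05 and 0.05 m and x of short2 in the frame of block between 0.022 and 0.03 m and z of short2 in the frame of block between 0.046 and 0.062 m and y of short2 in the frame of block between -0.05 and 0.05 m and x of short3 in the frame of block between 0.022 and 0.03 m and z of short3 in the frame of block between 0.046 and 0.062 m and y of short3 in the frame of block between -0.05 and 0.05 m), for 0.2 s.
At the end, for the whole second after the job is handed in: Every long bar lies in a bottom bore and every short bar in a top bore, sticking out less than 10 mm under the cover (less than 4 mm before it goes on), and the cover stands on the plinth: height within 4 mm, centred within 8 mm, tilted less than 0.04 rad (x of long1 in the frame of block between 0.002 and 0.016 m and z of long1 in the frame of block between 0.015 and 0.031 m and y of long1 in the frame of block between -0.05 and 0.05 m and angle between the x axis of each of long1, long2, long3, short1, short2, short3 and the x axis of block, either way round below 0.12 rad and x of long2 in the frame of block between 0.002 and 0.016 m and z of long2 in the frame of block between 0.015 and 0.031 m and y of long2 in the frame of block between -0.05 and 0.05 m and x of long3 in the frame of block between 0.002 and 0.016 m and z of long3 in the frame of block between 0.015 and 0.031 m and y of long3 in the frame of block between -0.05 and 0.05 m and x of short1 in the frame of block between 0.022 and 0.036 m and z of short1 in the frame of block between 0.046 and 0.062 m and y of short1 in the frame of block between -0.05 and 0.05 m and x of short2 in the frame of block between 0.022 and 0.036 m and z of short2 in the frame of block between 0.046 and 0.062 m and y of short2 in the frame of block between -0.05 and 0.05 m and x of short3 in the frame of block between 0.022 and 0.036 m and z of short3 in the frame of block between 0.046 and 0.062 m and y of short3 in the frame of block between -0.05 and 0.05 m and z of cover in the frame of block between 0.006 and 0.014 m and x of cover in the frame of block between -0.008 and 0.008 m and y of cover in the frame of block between -0.008 and 0.008 m and angle between cover's own z axis and vertical below 0.04 rad); the robot touches nothing.
It fails at once if the steel spring barrel is moved more than 30 mm (distance of spring_barrel from where it was at the start of the episode above 0.03 m).
It fails at once if the brass crank is moved more than 30 mm (distance of crank from where it was at the start of the episode above 0.03 m).
It fails at once if the tone arm clip is moved more than 30 mm (distance of tone_arm_clip from where it was at the start of the episode above 0.03 m).
It fails at once if the horn support is moved more than 30 mm (distance of horn_support from where it was at the start of the episode above 0.03 m).
Of long1, long2, long3, short1, short2, short3 only 4 to 6 are there at a start; the rules pass over those that are not, and their reading is None.
At some moment in a run one of long1, long2, long3, short1, short2, short3, cover may be knocked a few centimetres aside while the robot is not near it.
Once in a run the grip may slacken for a moment while it holds something.
It also fails if it takes over 210 s, if anything falls off the work surface, if the arm or the gripper's body presses on something with over 40 N, if the wrist force passes 120 N, or if a joint passes its speed limit or range.

## Robot

A 7-joint arm with a two-finger parallel gripper is mounted at the origin on the work surface. World frame = base frame: x ahead of the robot, y to its left, z up, the work surface at z = 0. Lengths are in m, angles in rad, forces in N, time in s.
With the tool pointing down it reaches from about 0.4 to 0.875 m from the base axis. Payload 19.3 kg.
Tool frame: the origin (TCP) lies between the finger pads; the fingertips stand 17 mm ahead of it and the grasp point (between the pads) lies 2 mm behind it; z points along the fingers, y is the line along which they close (so a half turn about z gives the same grasp; the last joint's range is limited). The gripper opens to 85 mm and grips with 20 to 120 N. Pads are 22 mm wide; open, the fingers measure 114 mm over their backs; the gripper's body (76 mm by 85 mm) begins 54 mm behind the grasp point. The pads swing forward as they close: fully open they stand 13 mm farther back than shut.
Start: joints at [1.067, 0.521, -0.036, 1.599, 0.021, 1.021, -0.113], TCP at [0.263, -0.567, 0.248] pointing down, gripper open.
Joint ranges: [-2.91, 2.91], [-0.3, 2.13], [-1.5, 1.42], [0.17, 2.43], [-1.26, 4.41], [0.16, 1.93], [-2.52, 2.52]. Speed limits (rad/s): [1.89, 1.89, 2.39, 2.39, 3.01, 3.01, 3.01].

## Interface

Orientations are given as [roll, pitch, yaw] about the fixed x, y, z axes, in that order (R = Rz(yaw) Ry(pitch) Rx(roll)).
In Python, from workcell import bot gives the robot as it stands.
- The arm moves only by the shell command python3 -m inch 'ROWS' [FORCE]. ROWS is JSON, a list of rows, each a list of 7 numbers: the shift along the tool's x, y, z in units of 200 mm (1.0 is 200 mm), then the turn, a rotation vector about the tool's x, y, z in units of 90 degrees (1.0 is 90 degrees), then the opening, from 0 (shut) to 1 (fully open). In form: [[x, y, z, rx, ry, rz, grip], ...]. A call has 1 to 20 rows; each row is the pose to reach, as a shift and turn from the pose commanded when the call began, along the tool's axes at that moment; what a row does not reach only later rows make up. A row lasts 1/8 s, in which the tool goes at most 62.5 mm and 10.7 degrees, less where a joint would pass 70% of its speed; a pose out of reach is approached as far as the arm can. A call with a number of a shift or a turn outside -1 to 1 is refused whole. A call with a gripper value outside its range is refused whole. The fingers move at their own pace and stop on an object; FORCE is the grip in N (left out, the last holds). Time passes only in rows, so rows that repeat a pose let the fingers close. It gives the time, the measured TCP pose, the force, the opening and the grip force at its end, in the units of the state.
- bot.observe(): the state, without advancing time (a new reading comes with each control period).
- bot.grab_frame(name): name is "side" or "top"; returns a dict with "img" (420x560x3 uint8, red, green, blue), "z_map" (420x560 float32, m along the optical axis (not along the pixel's ray), 0 where there is no reading), "vfov" (degrees; the focal length in pixels is half the picture's height over the tangent of half this angle, whatever the lens; pixels are square), "cx", "cy" (the principal point, pixels), "rvec" (rotation vector, rad) and "tvec" (3), from world to camera coordinates, as OpenCV has them. Camera axes: x right, y down, z forward; pixel columns grow to the right and rows downward; lengths in m; the calibration is good to about 2 mm. A picture is of the moment at which its call begins.
- bot.job_done(): hands the job in; it is judged then, once.
The state is a dict: "clock": time; "qpos": joint angles; "qd": joint speeds; "joint_efforts": joint torques, N m; "position": TCP position; "tool_rot": TCP orientation; "force": force on the tool from outside, world axes, zero at the start; "moment": the same for the moment, N m; "grip_width": finger opening in m; "finger_force": force on a finger pad.
Only numpy, scipy, OpenCV 4.12 (cv2) and the standard library are available. Lean on these libraries where they do the work, as an engineer would, in place of code of your own. Each camera call takes 0.05 s, during which the arm holds its last target. There are 200 camera calls.

## Working session

There is one attempt and no reset: what is moved stays moved. The work goes in short steps, Python scripts to look and compute and a shell command to move; the robot and the scene stay as the last step left them, time stands still between calls to the robot, and variables do not carry over. Pictures are saved under pics/ and viewed, at most 14 in all, crops included, and the job is handed in when it is done.

```bash
mkdir -p pics; ls; cat > h.py <<'E'
import numpy as np,cv2,os
from scipy.spatial.transform import Rotation as Ro
from workcell import bot
def grab(n):
    f=bot.grab_frame(n); np.savez('last_%s.npz'%n,**f); return f
def load(n): 
    d=np.load('last_%s.npz'%n); return {k:d[k] for k in d}
def cloud(f):
    h,w=f['z_map'].shape; F=h/2/np.tan(np.radians(float(f['vfov']))/2)
    u,v=np.meshgrid(np.arange(w),np.arange(h)); z=f['z_map']
    P=np.stack([(u-f['cx'])/F*z,(v-f['cy'])/F*z,z],-1)
    R=cv2.Rodrigues(np.array(f['rvec'],float))[0]
    W=(P-np.array(f['tvec']).ravel())@R
    W[z==0]=np.nan
    return W
def proj(f,p):
    F=420/2/np.tan(np.radians(float(f['vfov']))/2)
    R=cv2.Rodrigues(np.array(f['rvec'],float))[0]
    c=np.atleast_2d(p)@R.T+np.array(f['tvec']).ravel()
    return np.c_[c[:,0]/c[:,2]*F+f['cx'],c[:,1]/c[:,2]*F+f['cy']]
def save(n,img): cv2.imwrite('pics/'+n,img[...,::-1])
E
python3 - <<'E'
from h import *
o=bot.observe(); print(o)
for n in('top','side'):
    f=grab(n); save(n+'0.png',f['img'])
    R=cv2.Rodrigues(np.array(f['rvec'],float))[0]; print(n,f['vfov'],f['cx'],f['cy'],-R.T@np.array(f['tvec']).ravel(),R.round(2).tolist(),(f['z_map']==0).mean())
E
```

```text
pics
{'clock': 0.0, 'qpos': array([ 1.06680989,  0.52204492, -0.03630026,  1.59997399,  0.02119612,
        1.02108401, -0.1127706 ]), 'qd': array([ 2.31812101e-03, -1.36125873e-03, -8.09883033e-05,  1.93352325e-03,
        1.44677290e-03, -6.96955883e-04,  7.21007277e-04]), 'joint_efforts': array([-5.57930198e-04, -9.27104115e+01,  1.97979636e+00, -3.69932163e+01,
        1.78742077e-02,  8.14939354e-03, -8.08530262e-05]), 'position': array([ 0.2625232 , -0.56686098,  0.24771894]), 'tool_rot': array([-3.14047069e+00,  8.91112654e-05,  4.33779738e-01]), 'force': array([-0.65712624,  0.70352115,  0.76466781]), 'moment': array([-0.0046696 , -0.03513189, -0.02763779]), 'finger_force': 0.0, 'grip_width': 0.08595627008640824}
top 44.0996251024542 287.78930943614466 204.14921908846497 [0.39005607 0.01116399 1.9116495 ] [[0.02, -1.0, 0.01], [-1.0, -0.02, -0.08], [0.08, -0.01, -1.0]] 0.0040178571428571425
side 51.7412123851073 280.26194553507924 207.659533520637 [ 0.16287901 -0.97537253  0.80672149] [[0.92, -0.38, -0.0], [-0.22, -0.52, -0.82], [0.31, 0.76, -0.57]] 0.003873299319727891
```

View pics/top0.png

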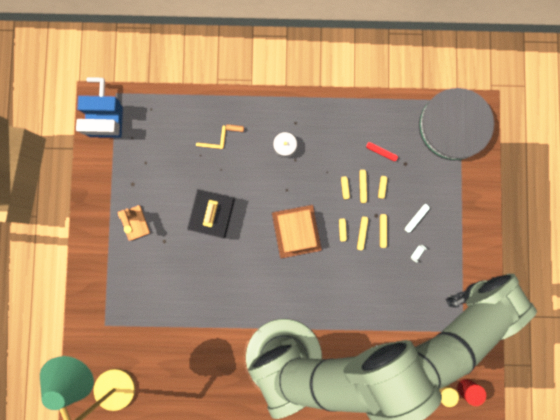

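View pics/side0.png

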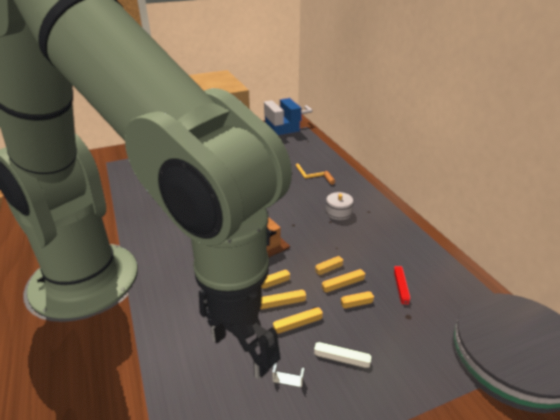

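The top view shows six brass bars at about (346,188), (363,186), (383,187), (343,230), (363,233) and (383,231). The look-alikes are the red bar (382,152) and the white bar (417,218). The block is at (297,231) and the cover at (212,214). Other brass-coloured things are the crank (220,138) and the cover's handle (210,214).

```bash
cat >> h.py <<'E'
def onplane(f,uv,z):
    F=420/2/np.tan(np.radians(float(f['vfov']))/2)
    R=cv2.Rodrigues(np.array(f['rvec'],float))[0]; C=-R.T@np.array(f['tvec']).ravel()
    uv=np.atleast_2d(uv).astype(float)
    d=np.c_[(uv[:,0]-f['cx'])/F,(uv[:,1]-f['cy'])/F,np.ones(len(uv))]@R
    return C+d*((z-C[2])/d[:,2])[:,None]
def rect(P):
    (c,(w,h),a)=cv2.minAreaRect((P[:,:2]*1000).astype(np.float32))
    if w<h: w,h,a=h,w,a+90
    a=(a+90)%180-90
    return np.array(c)/1000,w,h,a
def bars(f,W):
    hsv=cv2.cvtColor(f['img'],cv2.COLOR_RGB2HSV)
    m=cv2.inRange(hsv,(18,90,110),(35,255,255)); n,l,s,c=cv2.connectedComponentsWithStats(m)
    out=[]
    for i in range(1,n):
        if s[i,4]<60 or s[i,4]>400: continue
        v,u=np.where(l==i); zz=np.nanmedian(W[v,u,2])
        if not(-.01<zz<.15): continue
        uv=np.c_[u,v]; P=onplane(f,uv,0.017); r=rect(P)
        M=P[:,:2].mean(0)
        ev,V=np.linalg.eigh(np.cov((P[:,:2]).T)); a=np.degrees(np.arctan2(V[1,1],V[0,1])); a=(a+90)%180-90
        out.append((c[i].round(1),s[i,4],round(zz,4),M.round(4),r[0].round(4),round(r[1]),round(r[2]),round(a,1),(np.sqrt(12*ev)*1000).round(1)))
    return out
E
python3 - <<'E'
from h import *
f=load('top'); W=cloud(f)
for b in bars(f,W): print(*b)
# block top, cover top, plinth
for name,box,zr in(('block',(262,320,195,270),(.066,.077)),('plinth',(262,330,195,270),(.005,.02)),('covertop',(180,245,180,250),(.060,.075)),('handle',(180,245,180,250),(.09,.115))):
    u0,u1,v0,v1=box; S=W[v0:v1,u0:u1].reshape(-1,3); S=S[(S[:,2]>zr[0])&(S[:,2]<zr[1])]
    c,w,h,a=rect(S); print(name,len(S),c.round(4),round(w),round(h),round(a,1),S.mean(0).round(4),np.percentile(S[:,2],[10,90]).round(4))
print('plate',np.nanmean(W[280:300,150:250,2]),np.nanstd(W[280:300,150:250,2]))
im=cv2.resize(f['img'][140:275,180:440],None,fx=3,fy=3,interpolation=2); save('crop0.png',im)
E
```

```text
[215.  140.9] 197 0.0089 [0.7815 0.266 ] [0.7786 0.267 ] 128 70 -59.3 [ 62.9 126.1]
[362.7 185.5] 246 0.0182 [ 0.6258 -0.282 ] [ 0.6256 -0.2814] 122 26 1.7 [ 27.6 120.1]
[344.9 187.4] 166 0.0177 [ 0.6172 -0.2163] [ 0.6173 -0.2164] 85 27 6.9 [27.  82.4]
[382.2 186.9] 169 0.0166 [ 0.6216 -0.3542] [ 0.6215 -0.3543] 84 28 -7.5 [27.6 83.2]
[210.1 213.3] 190 0.0677 [0.5127 0.2763] [0.514  0.2779] 101 38 -12.2 [ 42.1 113.7]
[130.9 226.7] 283 0.0204 [0.4586 0.5628] [0.4717 0.5646] 105 62 43.5 [50.4 98.5]
[382.6 230.6] 259 0.0182 [ 0.461  -0.3559] [ 0.4613 -0.3555] 121 26 -0.1 [ 28.3 120.8]
[362.1 232.9] 248 0.0171 [ 0.4512 -0.281 ] [ 0.4516 -0.2811] 123 27 -8.7 [ 27.  121.2]
[342.3 229.6] 166 0.0181 [ 0.4617 -0.2083] [ 0.4622 -0.2089] 84 26 3.5 [26.4 81.8]
[448.6 396.2] 318 0.1193 [-0.1254 -0.5929] [-0.1248 -0.5927] 69 68 35.3 [57.8 66.5]
block 908 [ 0.4529 -0.0386] 132 115 11.9 [ 0.4527 -0.0381  0.0713] [0.0675 0.0752]
plinth 1187 [ 0.4512 -0.0376] 272 247 1.0 [ 0.4504 -0.0349  0.0094] [0.0056 0.0149]
covertop 1296 [0.5091 0.2705] 150 134 -12.3 [0.5082 0.2698 0.0671] [0.0621 0.072 ]
handle 97 [0.5091 0.2706] 69 17 -13.3 [0.5085 0.2705 0.0999] [0.0952 0.1054]
plate 0.0005007094253679063 0.004882559859270146
```

View pics/crop0.png

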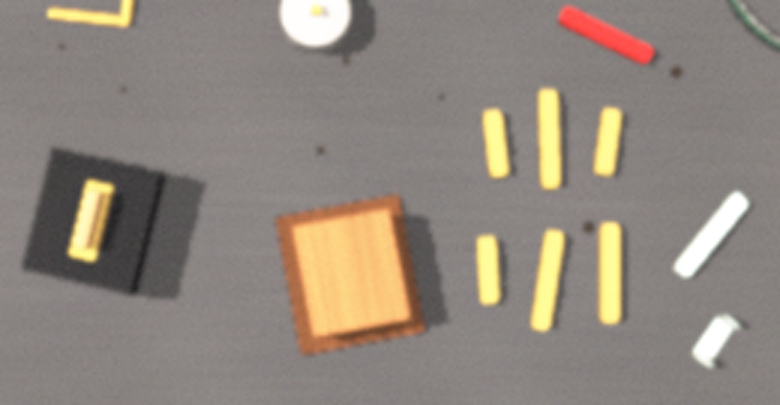

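```bash
cat >> h.py <<'E'
def plan(p,yaw,o=None):
    o=o or bot.observe(); r=Ro.from_euler('xyz',o['tool_rot']); d=r.inv().apply(np.array(p)-o['position'])/0.2
    t=Ro.from_euler('xyz',[np.pi,0,np.radians(yaw)]); rv=np.degrees((r.inv()*t).as_rotvec())/90
    print('plan',d.round(3),rv.round(3),'n>=',int(np.ceil(max(np.linalg.norm(d)*.2/.0625,np.linalg.norm(rv)*90/10.7))))
E
python3 - <<'E'
from h import *
f=load('top'); W=cloud(f); hsv=cv2.cvtColor(f['img'],cv2.COLOR_RGB2HSV)
sub=hsv[185:275,260:335]
m=((hsv[...,1]>90)&((hsv[...,0]<20)|(hsv[...,0]>170))).astype(np.uint8)
m[:185]=0;m[275:]=0;m[:,:255]=0;m[:,335:]=0
n,l,s,c=cv2.connectedComponentsWithStats(m); i=1+s[1:,4].argmax(); v,u=np.where(l==i)
P=onplane(f,np.c_[u,v],.010); print('plinth',rect(P),P.mean(0))
h=cv2.convexHull(np.c_[u,v].astype(np.int32)).reshape(-1,2)
# subpixel edges: gradient of value*sat along normals from the depth rectangle of the plinth
from scipy.ndimage import map_coordinates
g=cv2.cvtColor(f['img'],cv2.COLOR_RGB2LAB)[...,1].astype(float)
c0=np.array([.4525,-.0384]);a=np.radians(11.9)
for it in range(3):
    ex=np.array([np.cos(a),np.sin(a)]);ey=np.array([-ex[1],ex[0]]); L={}
    for nm,nn,tt,hh,ht in(('+x',ex,ey,.086,.06),('-x',-ex,ey,.086,.06),('+y',ey,ex,.0775,.07),('-y',-ey,ex,.0775,.07)):
        S=np.linspace(-ht,ht,40);D=np.linspace(-.016,.012,57); E=[]
        for s_ in S:
            q=np.array([c0+nn*(hh+d)+tt*s_ for d in D]); uv=proj(f,np.c_[q,np.full(len(q),.01)])
            val=map_coordinates(g,[uv[:,1],uv[:,0]],order=1); gr=-np.gradient(cv2.GaussianBlur(val[None],(9,1),1.5)[0]); E.append(D[gr.argmax()])
        E=np.array(E); k=np.abs(E-np.median(E))<.004; L[nm]=np.polyfit(S[k],E[k],1); L[nm]=(L[nm][0],L[nm][1])
    print({k:(round(np.degrees(x[0]),2),round(x[1]*1000,2)) for k,x in L.items()})
    c0=c0+ex*(L['+x'][1]-L['-x'][1])/2+ey*(L['+y'][1]-L['-y'][1])/2
    # along +y tangent, d increasing along ex => rotation -slope
    rot=np.mean([-L['+x'][0],L['-x'][0],L['+y'][0],-L['-y'][0]]); a+=rot
    print(c0.round(4),np.degrees(a).round(2))
E
```

```text
plinth (array([ 0.45361951, -0.03988016]), 171.69200134277344, 154.94009399414062, 11.777968406677246) [ 0.45303138 -0.04192423  0.01      ]
{'+x': (np.float64(0.24), np.float64(0.34)), '-x': (np.float64(0.04), np.float64(-0.89)), '+y': (np.float64(0.07), np.float64(-1.46)), '-y': (np.float64(0.1), np.float64(1.01))}
[ 0.4534 -0.0395] 11.84
{'+x': (np.float64(0.17), np.float64(-0.46)), '-x': (np.float64(-0.13), np.float64(-0.26)), '+y': (np.float64(0.36), np.float64(-0.36)), '-y': (np.float64(0.16), np.float64(-0.16))}
[ 0.4533 -0.0396] 11.82
{'+x': (np.float64(0.15), np.float64(-0.34)), '-x': (np.float64(-0.13), np.float64(-0.34)), '+y': (np.float64(0.38), np.float64(-0.29)), '-y': (np.float64(0.1), np.float64(-0.26))}
[ 0.4533 -0.0396] 11.82
```

```bash
cat >> h.py <<'E'
BC=np.array([.4533,-.0396]);BY=11.8
def blk(x,y,z):  # block frame mm -> world
    a=np.radians(BY); return np.array([BC[0]+(x*np.cos(a)-y*np.sin(a))/1000,BC[1]+(x*np.sin(a)+y*np.cos(a))/1000,z/1000])
E
python3 -c "
from h import *
plan([.4797,-.2072,.10],3.5)"
```

```text
plan [ 1.741 -1.175  0.74 ] [-0.001  0.     0.237] n>= 8
```

```bash
python3 -m inch '[[0.3,-0.2,0.1,0,0,0.08,0.6],[0.6,-0.4,0.2,0,0,0.16,0.6],[0.9,-0.6,0.3,0,0,0.237,0.6],[0.98,-0.65,0.3,0,0,0.237,0.6],[0.98,-0.65,0.3,0,0,0.237,0.6]]' 80; python3 -c "
from h import *
plan([.4797,-.2072,.10],3.5)"
```

```text
clock: 0.72
position: [0.3881, -0.3628, 0.1875]
tool_rot: [-3.139, 0.0, 0.068]
force: [-0.4, -0.5, 0.2]
grip_width: 0.0514
finger_force: 0.0
plan [ 0.51  -0.744  0.439] [-0.001  0.     0.004] n>= 4
```

```bash
python3 -m inch '[[0.25,-0.37,0.2,0,0,0,0.6],[0.51,-0.74,0.43,0,0,0,0.6],[0.51,-0.74,0.43,0,0,0,0.6],[0.51,-0.74,0.43,0,0,0,0.6],[0.51,-0.74,0.43,0,0,0,0.6],[0.51,-0.74,0.43,0,0,0,0.6]]'; python3 -c "
from h import *
plan([.4797,-.2072,.02],3.5)"
```

```text
clock: 1.48
position: [0.4781, -0.2146, 0.1029]
tool_rot: [3.141, -0.0, 0.059]
force: [-0.3, -0.2, -0.0]
grip_width: 0.0512
finger_force: 0.0
plan [ 0.01  -0.037  0.414] [ 0.001 -0.    -0.001] n>= 2
```

```bash
python3 -m inch '[[0.01,-0.037,0.2,0,0,0,0.6],[0.01,-0.037,0.41,0,0,0,0.6],[0.01,-0.037,0.41,0,0,0,0.6],[0.01,-0.037,0.41,0,0,0,0],[0.01,-0.037,0.41,0,0,0,0],[0.01,-0.037,0.41,0,0,0,0],[0.01,-0.037,0.41,0,0,0,0],[0.01,-0.037,0.41,0,0,0,0]]'; python3 -c "
from h import *
plan([.4797,-.2072,.02],3.5)"
```

```text
clock: 2.48
position: [0.4809, -0.206, 0.0224]
tool_rot: [3.14, -0.002, 0.061]
force: [-2.0, -0.1, 14.1]
grip_width: 0.0181
finger_force: 78.4
plan [-0.006  0.005  0.012] [ 0.001 -0.002 -0.   ] n>= 1
```

```bash
python3 -m inch '[[0,0,-0.2,0,0,0,0],[0,0,-0.4,0,0,0,0],[0,0,-0.4,0,0,0,0],[0,0,-0.4,0,0,0,0]]'; python3 -c "
from h import *
p=blk(139,-36,66.7);print(p);plan(p,BY)"
```

```text
clock: 2.98
position: [0.4801, -0.2054, 0.1007]
tool_rot: [3.141, -0.001, 0.061]
force: [-0.2, -0.5, -2.0]
grip_width: 0.0175
finger_force: 79.9
[ 0.59672442 -0.04641427  0.0667    ]
plan [ 0.631 -0.758  0.17 ] [ 0.    -0.    -0.092] n>= 4
```

```bash
python3 -m inch '[[0.3,-0.1,0,0,0,0,0],[0.6,-0.2,0,0,0,-0.05,0],[0.65,-0.4,0,0,0,-0.09,0],[0.65,-0.6,0.05,0,0,-0.092,0],[0.631,-0.758,0.17,0,0,-0.092,0],[0.631,-0.758,0.17,0,0,-0.092,0],[0.631,-0.758,0.17,0,0,-0.092,0],[0.631,-0.758,0.17,0,0,-0.092,0],[0.631,-0.758,0.17,0,0,-0.092,0],[0.631,-0.758,0.17,0,0,-0.092,0]]'; python3 - <<'E'
from h import *
plan(blk(139,-36,66.7),BY)
for n in('side','top'):
    f=grab(n)
    if n=='side': im1=cv2.resize(f['img'][150:330,200:420],(733,600),interpolation=2)
    else: im2=cv2.resize(f['img'][150:275,230:400],None,fx=4,fy=4,interpolation=2)
save('s1.png',im1);save('t1.png',im2)
E
```

```text
clock: 4.22
position: [0.5969, -0.0466, 0.0665]
tool_rot: [3.142, -0.0, 0.205]
force: [-0.2, 0.6, -2.0]
grip_width: 0.0177
finger_force: 83.3
plan [-0.001 -0.001 -0.001] [ 0. -0. -0.] n>= 1
```

View pics/s1.png

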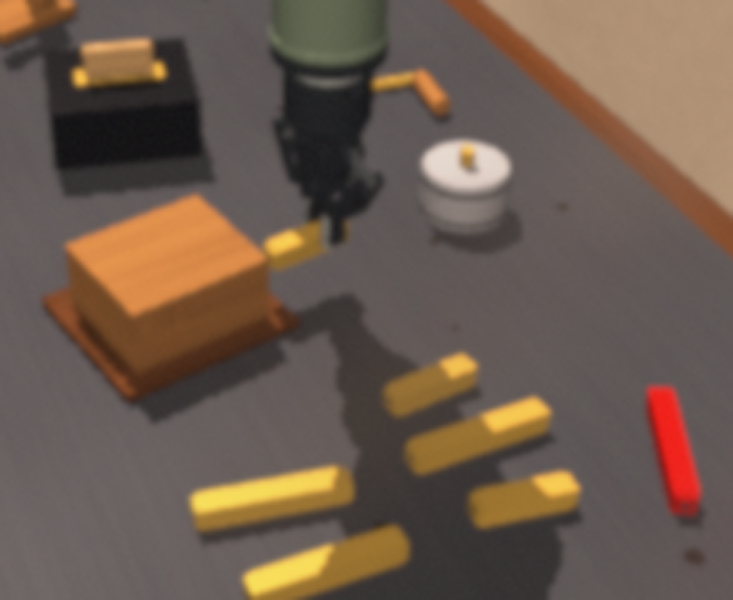

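The side view shows the bar held level in front of the block's top-row mouth, at about (300,243) in the crop. It also shows five bars still on the plate. I'm inserting now.

```bash
python3 -m inch '[[-0.04,0,0,0,0,0,0],[-0.08,0,0,0,0,0,0],[-0.11,0,0,0,0,0,0],[-0.14,0,0,0,0,0,0],[-0.17,0,0,0,0,0,0]]'; python3 -c "
from h import *
plan(blk(139,-36,66.7),BY)"
```

```text
clock: 4.95
position: [0.5632, -0.0532, 0.0664]
tool_rot: [-3.142, -0.0, 0.206]
force: [-0.7, -0.9, -2.6]
grip_width: 0.0178
finger_force: 83.3
plan [ 0.171  0.001 -0.002] [-0. -0.  0.] n>= 1
```

```bash
python3 -m inch '[[-0.03,0,0,0,0,0,0],[-0.06,0,0,0,0,0,0],[-0.09,0,0,0,0,0,0],[-0.12,0,0,0,0,0,0],[-0.12,0,0,0,0,0,0],[-0.12,0,0,0,0,0,0]]'; python3 -c "
from h import *
plan(blk(139,-36,66.7),BY)"
```

```text
clock: 5.7
position: [0.5402, -0.058, 0.0663]
tool_rot: [-3.142, -0.0, 0.206]
force: [0.1, 0.1, -2.8]
grip_width: 0.0177
finger_force: 83.3
plan [ 0.288  0.001 -0.002] [-0. -0.  0.] n>= 1
```

```bash
python3 -m inch '[[0,0,0,0,0,0,0.5],[0,0,0,0,0,0,0.5],[0,0,0,0,0,0,0.5],[0,0,-0.2,0,0,0,0.5],[0,0,-0.3,0,0,0,0.5],[0.22,0,-0.3,0,0,0,0],[0.24,0,-0.25,0,0,0,0],[0.24,0,0.01,0,0,0,0],[0.24,0,0.01,0,0,0,0],[0.24,0,0.01,0,0,0,0],[0.24,0,0.01,0,0,0,0]]'; python3 -c "
from h import *
plan(blk(80,-36,65),BY)
f=grab('top');W=cloud(f)
for b in bars(f,W): print(*b)"
```

```text
clock: 7.08
position: [0.5878, -0.0484, 0.0661]
tool_rot: [3.141, -0.002, 0.206]
force: [0.0, -0.0, -0.1]
grip_width: 0.0001
finger_force: 0.0
plan [-0.249 -0.001  0.005] [ 0.    -0.001 -0.   ] n>= 1
[215.1 140.8] 197 0.0083 [0.7817 0.2656] [0.7786 0.267 ] 128 70 -58.7 [ 62.3 125.8]
[362.7 185.3] 239 0.0182 [ 0.6265 -0.2821] [ 0.6256 -0.2814] 122 26 1.7 [ 27.  120.3]
[344.8 187.2] 159 0.0187 [ 0.6182 -0.2162] [ 0.6186 -0.2161] 83 27 7.0 [26.1 81.8]
[382.1 186.5] 161 0.0193 [ 0.623  -0.3539] [ 0.6217 -0.3537] 84 27 -8.8 [26.5 82.1]
[210.1 213.2] 201 0.0683 [0.5133 0.2761] [0.514  0.2775] 101 38 -12.0 [ 41.6 112.2]
[131.  226.7] 290 0.0212 [0.4586 0.5624] [0.4713 0.5649] 106 62 43.4 [50.7 99.7]
[283.  223.6] 127 0.0713 [0.48   0.0089] [0.4743 0.0048] 76 29 3.2 [25.  71.5]
[382.7 231.1] 242 0.0195 [ 0.4588 -0.3563] [ 0.4613 -0.3555] 121 26 -0.4 [ 26.6 120.8]
[362.1 233.1] 245 0.018 [ 0.4505 -0.2808] [ 0.4516 -0.2811] 123 27 -8.6 [ 26.8 120.1]
```

```bash
python3 -m inch '[[-0.06,0,0,0,0,0,0],[-0.1,0,0,0,0,0,0],[-0.14,0,0,0,0,0,0],[-0.18,0,0,0,0,0,0],[-0.21,0,0,0,0,0,0],[-0.24,0,0,0,0,0,0]]'; python3 -m inch '[[-0.01,0,0,0,0,0,0],[-0.02,0,0,0,0,0,0],[-0.02,0,0,0,0,0,0]]';python3 -c "
from h import *
plan(blk(77,-36,65),BY)"
```

```text
clock: 7.88
position: [0.5397, -0.0582, 0.0643]
tool_rot: [3.142, -0.0, 0.206]
force: [2.0, 0.6, 2.7]
grip_width: -0.0002
finger_force: 1.3
clock: 8.25
position: [0.5367, -0.0588, 0.0643]
tool_rot: [3.141, -0.001, 0.206]
force: [5.4, 0.3, -1.5]
grip_width: -0.0002
finger_force: 3.0
plan [-0.004  0.001 -0.003] [ 0.    -0.001  0.   ] n>= 1
```

```bash
python3 -m inch '[[-0.005,0,0,0,0,0,0],[-0.005,0,0,0,0,0,0]]';python3 -m inch '[[-0.005,0,0,0,0,0,0],[-0.005,0,0,0,0,0,0]]';python3 -m inch '[[-0.005,0,0,0,0,0,0],[-0.005,0,0,0,0,0,0]]';python3 -c "
from h import *
plan(blk(77,-36,65),BY)"
```

```text
clock: 8.5
position: [0.5367, -0.0588, 0.0644]
tool_rot: [3.141, -0.003, 0.206]
force: [10.7, 2.2, -5.2]
grip_width: 0.0002
finger_force: 5.6
clock: 8.75
position: [0.5366, -0.0588, 0.0645]
tool_rot: [3.141, -0.005, 0.207]
force: [17.1, 2.3, -11.0]
grip_width: 0.0001
finger_force: 8.3
clock: 9.0
position: [0.5365, -0.0588, 0.0646]
tool_rot: [3.141, -0.007, 0.207]
force: [21.7, 2.0, -14.0]
grip_width: 0.0001
finger_force: 10.9
plan [-0.003  0.001 -0.002] [ 0.    -0.004  0.001] n>= 1
```

```bash
python3 -c "
from h import *
plan([.636,-.2140,.08],7)"; python3 -m inch '[[0.1,0,0,0,0,0,0],[0.2,0,-0.1,0,0,0,0.3],[0.3,0.1,-0.15,0,0,0,0.6],[0.36,0.4,-0.15,0,0,0,0.6],[0.36,0.6,-0.15,0,0,0,0.6],[0.36,0.6,-0.15,0,0,0,0.6]]';  python3 -c "
from h import *
plan([.636,-.2140,.023],7)"
```

```text
plan [ 0.328  0.862 -0.074] [ 0.    -0.004  0.054] n>= 3
clock: 9.75
position: [0.6274, -0.1662, 0.0936]
tool_rot: [3.14, 0.002, 0.201]
force: [-0.7, 1.1, -0.0]
grip_width: 0.0512
finger_force: 0.0
plan [-0.005  0.242  0.354] [0.001 0.001 0.05 ] n>= 2
```

```bash
python3 -m inch '[[-0.005,0.242,0.1,0,0,0.05,0.6],[-0.005,0.242,0.15,0,0,0.05,0.6],[-0.005,0.242,0.15,0,0,0.05,0.6],[-0.005,0.242,0.15,0,0,0.05,0.6]]';  python3 -c "
from h import *
plan([.636,-.2140,.023],7)"
```

```text
clock: 10.25
position: [0.6373, -0.2083, 0.0647]
tool_rot: [-3.141, -0.0, 0.129]
force: [0.5, 0.3, 0.2]
grip_width: 0.0513
finger_force: 0.0
plan [-0.01   0.027  0.208] [-0.    -0.     0.004] n>= 1
```

```bash
python3 -m inch '[[-0.01,0.027,0.05,0,0,0,0.6],[-0.01,0.027,0.208,0,0,0,0.6],[-0.01,0.027,0.208,0,0,0,0.6],[-0.01,0.027,0.208,0,0,0,0],[-0.01,0.027,0.208,0,0,0,0],[-0.01,0.027,0.208,0,0,0,0],[-0.01,0.027,0.208,0,0,0,0]]';  python3 -c "
from h import *
plan(blk(139,0,66.7),BY)"
```

```text
clock: 11.12
position: [0.6366, -0.2154, 0.0243]
tool_rot: [3.141, -0.002, 0.128]
force: [-2.1, 1.3, 6.1]
grip_width: 0.0176
finger_force: 78.2
plan [-0.104 -1.043 -0.213] [ 0.    -0.001 -0.05 ] n>= 4
```

```bash
python3 -m inch '[[0,0,-0.15,0,0,0,0],[0,0,-0.3,0,0,0,0],[0,-0.2,-0.3,0,0,-0.02,0],[-0.02,-0.5,-0.3,0,0,-0.05,0],[-0.06,-0.8,-0.25,0,0,-0.05,0],[-0.1,-1,-0.222,0,0,-0.05,0],[-0.1,-1,-0.222,0,0,-0.05,0],[-0.1,-1,-0.222,0,0,-0.05,0],[-0.1,-1,-0.222,0,0,-0.05,0]]';  python3 -c "
from h import *
plan(blk(139,0,68.5),BY)"
```

```text
clock: 12.25
position: [0.591, -0.0209, 0.0675]
tool_rot: [3.141, -0.001, 0.204]
force: [0.1, -0.3, -2.6]
grip_width: 0.0181
finger_force: 78.2
plan [ 0.002 -0.049 -0.005] [ 0.    -0.    -0.001] n>= 1
```

```bash
python3 -m inch '[[0,-0.049,-0.005,0,0,0,0],[0,-0.049,-0.005,0,0,0,0],[0,-0.049,-0.005,0,0,0,0],[-0.05,-0.049,-0.005,0,0,0,0],[-0.09,-0.049,-0.005,0,0,0,0],[-0.13,-0.049,-0.005,0,0,0,0],[-0.17,-0.049,-0.005,0,0,0,0],[-0.17,-0.049,-0.005,0,0,0,0]]';  python3 -c "
from h import *
plan(blk(81,0,68.5),BY)"
```

```text
clock: 13.25
position: [0.5548, -0.0172, 0.0682]
tool_rot: [3.142, 0.0, 0.206]
force: [0.1, 0.0, -2.1]
grip_width: 0.0177
finger_force: 78.3
plan [-0.114  0.006 -0.002] [ 0.  0. -0.] n>= 1
```

```bash
python3 -m inch '[[-0.03,0.005,0,0,0,0,0],[-0.07,0.005,0,0,0,0,0],[-0.11,0.005,0,0,0,0,0],[-0.11,0.005,0,0,0,0,0],[-0.11,0.005,0,0,0,0,0]]' && python3 -m inch '[[0,0,0,0,0,0,0.5],[0,0,0,0,0,0,0.5],[0,0,0,0,0,0,0.5],[0,0,-0.2,0,0,0,0.5],[0,0,-0.3,0,0,0,0.5],[0.22,0,-0.3,0,0,0,0],[0.24,0,-0.25,0,0,0,0],[0.24,0,0.01,0,0,0,0],[0.24,0,0.01,0,0,0,0],[0.24,0,0.01,0,0,0,0],[0.24,0,0.01,0,0,0,0]]'; python3 -c "
from h import *
plan(blk(77.7,0,65),BY)"
```

```text
clock: 13.88
position: [0.5342, -0.0224, 0.0682]
tool_rot: [-3.142, -0.0, 0.206]
force: [-1.0, 0.1, -1.4]
grip_width: 0.0178
finger_force: 78.3
clock: 15.25
position: [0.5817, -0.0127, 0.0678]
tool_rot: [3.141, -0.002, 0.206]
force: [-0.0, -0.3, -0.3]
grip_width: 0.0004
finger_force: 0.0
plan [-0.267  0.     0.014] [ 0.    -0.001 -0.   ] n>= 1
```

```bash
python3 -m inch '[[-0.06,0,0.01,0,0,0,0],[-0.1,0,0.01,0,0,0,0],[-0.14,0,0.01,0,0,0,0],[-0.18,0,0.01,0,0,0,0],[-0.22,0,0.01,0,0,0,0],[-0.25,0,0.01,0,0,0,0],[-0.265,0,0.01,0,0,0,0],[-0.265,0,0.01,0,0,0,0]]'; python3 -m inch '[[-0.005,0,0,0,0,0,0],[-0.005,0,0,0,0,0,0]]';python3 -m inch '[[-0.007,0,0,0,0,0,0],[-0.007,0,0,0,0,0,0]]';python3 -c "
from h import *
plan(blk(77.7,0,65),BY)
plan([.6225+.018,-.3535-.0027,.08],-8.5)"
```

```text
clock: 16.25
position: [0.5294, -0.0234, 0.0642]
tool_rot: [3.142, -0.001, 0.206]
force: [3.6, -0.2, 0.7]
grip_width: -0.0002
finger_force: 2.0
clock: 16.5
position: [0.5293, -0.0234, 0.0642]
tool_rot: [3.141, -0.002, 0.206]
force: [8.7, 0.9, -3.1]
grip_width: 0.0001
finger_force: 4.7
clock: 16.75
position: [0.5292, -0.0234, 0.0644]
tool_rot: [3.141, -0.005, 0.206]
force: [16.2, 3.3, -8.7]
grip_width: 0.0003
finger_force: 8.4
plan [ 0.001  0.002 -0.003] [ 0.    -0.003  0.   ] n>= 1
plan [ 0.204  1.743 -0.076] [-0.    -0.003  0.226] n>= 6
```

Home. On to the third short bar.

```bash
python3 -m inch '[[0.1,0,0,0,0,0,0],[0.2,0.2,-0.1,0,0,0,0.3],[0.3,0.5,-0.15,0,0,0.1,0.6],[0.3,0.7,-0.15,0,0,0.226,0.6],[0.3,0.98,-0.15,0,0,0.226,0.6],[0.3,0.98,-0.15,0,0,0.226,0.6],[0.3,0.98,-0.15,0,0,0.226,0.6],[0.3,0.98,-0.15,0,0,0.226,0.6]]';  python3 -c "
from h import *
plan([.6225+.018,-.3535-.0027,.023],-8.5)"
```

```text
clock: 17.75
position: [0.6254, -0.2021, 0.0939]
tool_rot: [-3.141, 0.001, -0.147]
force: [-0.3, 0.5, -0.9]
grip_width: 0.051
finger_force: 0.0
plan [0.188 0.751 0.354] [-0.     0.001  0.001] n>= 3
```

```bash
python3 -m inch '[[0.1,0.3,0.05,0,0,0,0.6],[0.188,0.6,0.1,0,0,0,0.6],[0.188,0.75,0.2,0,0,0,0.6],[0.188,0.75,0.2,0,0,0,0.6],[0.188,0.75,0.2,0,0,0,0.6],[0.188,0.75,0.2,0,0,0,0.6]]';  python3 -c "
from h import *
f=grab('top')
for b in bars(f,cloud(f)): print(*b)
plan([.6225+.018,-.3535-.0027,.023],-8.5)"
```

```text
clock: 18.5
position: [0.6414, -0.3558, 0.0548]
tool_rot: [-3.141, -0.001, -0.147]
force: [-0.2, -0.5, -0.2]
grip_width: 0.0516
finger_force: 0.0
[215.1 140.9] 201 0.0075 [0.7816 0.2656] [0.7786 0.267 ] 128 70 -59.7 [ 62.9 126.7]
[362.7 185.5] 246 0.0177 [ 0.6258 -0.282 ] [ 0.6256 -0.2814] 122 26 1.7 [ 27.6 120.1]
[210.1 213.2] 203 0.0692 [0.5133 0.2762] [0.5141 0.277 ] 101 38 -11.7 [ 41.3 111.9]
[130.9 226.7] 281 0.0218 [0.4586 0.5626] [0.4716 0.5662] 106 61 43.6 [49.9 99. ]
plan [-0.004  0.001  0.159] [-0.    -0.001  0.001] n>= 1
```

```bash
python3 -m inch '[[0,0,0.159,0,0,0,0.6],[0,0,0.159,0,0,0,0.6],[0,0,0.159,0,0,0,0],[0,0,0.159,0,0,0,0],[0,0,0.159,0,0,0,0],[0,0,0.159,0,0,0,0]]' && python3 -m inch '[[0,0,-0.15,0,0,0,0],[0,0,-0.35,0,0,0,0],[0,-0.2,-0.35,0,0,-0.05,0],[0,-0.5,-0.35,0,0,-0.1,0],[-0.05,-0.8,-0.35,0,0,-0.2,0],[-0.1,-0.98,-0.3,0,0,-0.226,0],[-0.1,-0.98,-0.3,0,0,-0.226,0],[-0.1,-0.98,-0.3,0,0,-0.226,0],[-0.1,-0.98,-0.3,0,0,-0.226,0]]';  python3 -c "
from h import *
plan(blk(139,36,68.5),BY)"
```

```text
clock: 19.3
position: [0.6413, -0.3576, 0.0241]
tool_rot: [3.141, -0.002, -0.149]
force: [-1.4, 1.3, 7.5]
grip_width: 0.018
finger_force: 78.7
clock: 20.42
position: [0.6499, -0.1622, 0.0827]
tool_rot: [3.141, -0.0, 0.204]
force: [-0.9, -0.2, -2.5]
grip_width: 0.0179
finger_force: 78.4
plan [-0.144 -0.981  0.07 ] [ 0.001 -0.    -0.001] n>= 4
```

```bash
python3 -m inch '[[0,-0.3,0,0,0,0,0],[-0.05,-0.6,0,0,0,0,0],[-0.1,-0.85,0.03,0,0,0,0],[-0.144,-0.981,0.07,0,0,0,0],[-0.144,-0.981,0.07,0,0,0,0],[-0.144,-0.981,0.07,0,0,0,0],[-0.144,-0.981,0.07,0,0,0,0],[-0.144,-0.981,0.07,0,0,0,0]]';  python3 -c "
from h import *
plan(blk(139,36,68.5),BY)"
```

```text
clock: 21.42
position: [0.5817, 0.0247, 0.0684]
tool_rot: [3.141, -0.0, 0.205]
force: [-0.8, 0.1, -2.3]
grip_width: 0.018
finger_force: 78.7
plan [ 0.001  0.003 -0.001] [ 0.    -0.    -0.001] n>= 1
```

```bash
python3 -m inch '[[0,0.003,0,0,0,0,0],[-0.05,0.003,0,0,0,0,0],[-0.09,0.003,0,0,0,0,0],[-0.13,0.003,0,0,0,0,0],[-0.17,0.003,0,0,0,0,0],[-0.17,0.003,0,0,0,0,0]]';python3 -m inch '[[-0.03,0,0,0,0,0,0],[-0.07,0,0,0,0,0,0],[-0.115,0,0,0,0,0,0],[-0.115,0,0,0,0,0,0],[-0.115,0,0,0,0,0,0]]';  python3 -c "
from h import *
plan(blk(81,36,68.5),BY)"
```

```text
clock: 22.18
position: [0.5477, 0.0178, 0.0684]
tool_rot: [3.142, 0.0, 0.206]
force: [0.6, -0.2, -3.0]
grip_width: 0.018
finger_force: 78.7
clock: 22.8
position: [0.526, 0.0133, 0.0684]
tool_rot: [-3.142, -0.0, 0.206]
force: [-0.3, -0.2, -3.3]
grip_width: 0.0181
finger_force: 78.7
plan [-0.005  0.005 -0.001] [-0. -0.  0.] n>= 1
```

```bash
python3 -m inch '[[0,0,0,0,0,0,0.5],[0,0,0,0,0,0,0.5],[0,0,0,0,0,0,0.5],[0,0,-0.2,0,0,0,0.5],[0,0,-0.3,0,0,0,0.5],[0.22,0,-0.3,0,0,0,0],[0.24,0,-0.25,0,0,0,0],[0.24,0,0.015,0,0,0,0],[0.24,0,0.015,0,0,0,0],[0.24,0,0.015,0,0,0,0],[0.24,0,0.015,0,0,0,0]]'; python3 -m inch '[[-0.06,0,0.01,0,0,0,0],[-0.1,0,0.01,0,0,0,0],[-0.14,0,0.01,0,0,0,0],[-0.18,0,0.01,0,0,0,0],[-0.22,0,0.01,0,0,0,0],[-0.245,0,0.01,0,0,0,0],[-0.255,0,0.01,0,0,0,0],[-0.255,0,0.01,0,0,0,0]]'; python3 -c "
from h import *
plan(blk(77.7,36,65),BY)
f=grab('top')
for b in bars(f,cloud(f)): print(*b)"
```

```text
clock: 24.18
position: [0.5736, 0.0231, 0.0671]
tool_rot: [3.141, -0.002, 0.206]
force: [0.4, -0.5, 0.2]
grip_width: 0.0002
finger_force: 0.0
clock: 25.18
position: [0.5225, 0.0126, 0.0632]
tool_rot: [-3.142, 0.001, 0.206]
force: [1.3, -0.1, -1.3]
grip_width: 0.0003
finger_force: 0.0
plan [-0.003  0.005 -0.009] [-0.  0. -0.] n>= 1
[215.2 140.8] 198 0.0094 [0.7819 0.2655] [0.7786 0.267 ] 128 70 -59.2 [ 62.6 126.6]
[362.7 185.6] 248 0.0187 [ 0.6253 -0.282 ] [ 0.6238 -0.2814] 126 26 2.0 [ 27.3 121.6]
[210.1 213.3] 206 0.0683 [0.513 0.276] [0.5136 0.2775] 102 38 -12.2 [ 41.6 112.2]
[131.  226.7] 295 0.0215 [0.4587 0.5624] [0.4717 0.5629] 106 65 43.1 [51.6 99.5]
[382.9 230.6] 230 0.0187 [ 0.461  -0.3571] [ 0.4613 -0.3555] 121 26 0.5 [ 25.  121.5]
[362.  233.2] 232 0.0185 [ 0.4501 -0.2805] [ 0.4519 -0.2801] 122 27 -8.5 [ 25.6 120.7]
```

```bash
python3 -m inch '[[-0.005,0,0,0,0,0,0],[-0.01,0,0,0,0,0,0],[-0.01,0,0,0,0,0,0]]';python3 -m inch '[[-0.005,0,0,0,0,0,0],[-0.005,0,0,0,0,0,0]]';python3 -c "
from h import *
plan(blk(77.7,36,65),BY)"
```

```text
clock: 25.6
position: [0.5218, 0.0125, 0.0634]
tool_rot: [3.142, -0.002, 0.206]
force: [6.4, 0.6, -5.0]
grip_width: -0.0002
finger_force: 3.5
clock: 25.85
position: [0.5217, 0.0125, 0.0635]
tool_rot: [3.142, -0.004, 0.206]
force: [12.8, 2.3, -8.8]
grip_width: -0.0003
finger_force: 6.0
plan [ 0.     0.005 -0.008] [ 0.    -0.002  0.   ] n>= 1
```

```bash
python3 -m inch '[[0.1,0,0,0,0,0,0],[0.2,0.2,-0.1,0,0,0,0.3],[0.35,0.4,-0.15,0,0,0.05,0.6],[0.5,0.7,-0.15,0,0,0.11,0.6],[0.5,0.98,-0.15,0,0,0.11,0.6],[0.5,0.98,-0.15,0,0,0.11,0.6],[0.5,0.98,-0.15,0,0,0.11,0.6],[0.5,0.98,-0.15,0,0,0.11,0.6]]';  python3 -c "
from h import *
plan([.6506,-.2807,.06],1.8)"
```

```text
clock: 26.85
position: [0.6577, -0.158, 0.0932]
tool_rot: [-3.141, 0.0, 0.035]
force: [-0.3, 0.1, -1.2]
grip_width: 0.0512
finger_force: 0.0
plan [-0.057  0.612  0.166] [-0.     0.     0.002] n>= 3
```

```bash
python3 -m inch '[[0,0.3,0,0,0,0,0.6],[-0.057,0.6,0.1,0,0,0,0.6],[-0.057,0.612,0.166,0,0,0,0.6],[-0.057,0.612,0.166,0,0,0,0.6],[-0.057,0.612,0.166,0,0,0,0.6]]';  python3 -c "
from h import *
plan([.6506,-.2807,.023],1.8)"
```

```text
clock: 27.48
position: [0.6514, -0.28, 0.0607]
tool_rot: [-3.141, -0.001, 0.035]
force: [0.6, -0.0, 0.1]
grip_width: 0.0511
finger_force: 0.0
plan [-0.004  0.004  0.188] [-0.    -0.     0.003] n>= 1
```

```bash
python3 -m inch '[[0,0,0.188,0,0,0,0.6],[0,0,0.188,0,0,0,0.6],[0,0,0.188,0,0,0,0],[0,0,0.188,0,0,0,0],[0,0,0.188,0,0,0,0],[0,0,0.188,0,0,0,0]]' 100 && python3 -m inch '[[0,0,-0.15,0,0,0,0],[0,0,-0.25,0,0,0,0],[0,-0.3,-0.25,0,0,-0.05,0],[0,-0.6,-0.25,0,0,-0.11,0],[0,-0.9,-0.25,0,0,-0.11,0],[0,-0.9,-0.25,0,0,-0.11,0],[0,-0.9,-0.25,0,0,-0.11,0],[0,-0.9,-0.25,0,0,-0.11,0]]';  python3 -c "
from h import *
plan(blk(166,-36,37.5),BY)"
```

```text
clock: 28.22
position: [0.6517, -0.2819, 0.0247]
tool_rot: [3.141, -0.002, 0.033]
force: [-1.1, 2.7, 9.9]
grip_width: 0.0173
finger_force: 98.7
clock: 29.22
position: [0.6445, -0.1038, 0.0728]
tool_rot: [3.141, -0.0, 0.204]
force: [0.7, 0.5, -3.9]
grip_width: 0.0171
finger_force: 99.0
plan [-0.041 -0.33   0.176] [ 0.    -0.    -0.001] n>= 2
```

```bash
python3 -m inch '[[0,-0.2,0,0,0,0,0],[-0.02,-0.33,0.05,0,0,0,0],[-0.041,-0.33,0.174,0,0,0,0],[-0.041,-0.33,0.174,0,0,0,0],[-0.041,-0.33,0.174,0,0,0,0],[-0.041,-0.33,0.174,0,0,0,0]]';  python3 - <<'E'
from h import *
plan(blk(166,-36,38),BY)
f=grab('side');save('s2.png',cv2.resize(f['img'][190:290,230:370],None,fx=5,fy=5,interpolation=2))
E
```

```text
clock: 29.98
position: [0.6237, -0.0399, 0.0386]
tool_rot: [3.141, -0.001, 0.205]
force: [0.7, -0.3, -4.6]
grip_width: 0.0171
finger_force: 99.0
plan [-0.004  0.004  0.003] [ 0.    -0.001 -0.001] n>= 1
```

View pics/s2.png

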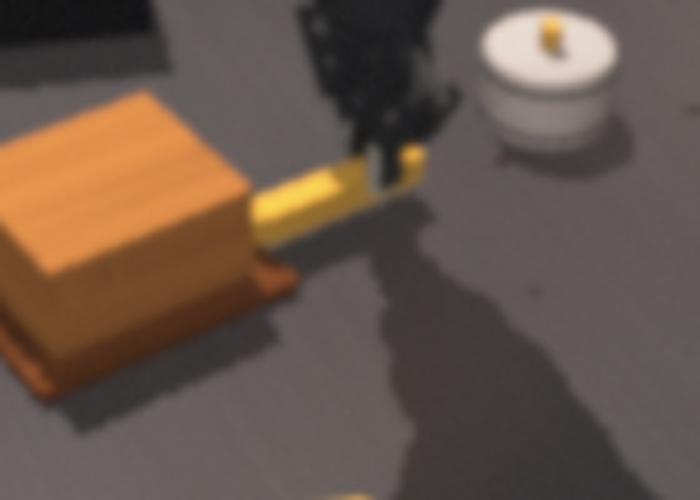

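The long bar is held level in front of the bottom row, at about (310,195) in the crop. It clears the plinth rim.

```bash
python3 -m inch '[[-0.004,0.004,0.003,0,0,0,0],[-0.04,0.004,0.003,0,0,0,0],[-0.08,0.004,0.003,0,0,0,0],[-0.12,0.004,0.003,0,0,0,0],[-0.16,0.004,0.003,0,0,0,0],[-0.16,0.004,0.003,0,0,0,0]]';python3 -m inch '[[-0.05,0,0,0,0,0,0],[-0.1,0,0,0,0,0,0],[-0.15,0,0,0,0,0,0],[-0.2,0,0,0,0,0,0],[-0.26,0,0,0,0,0,0],[-0.26,0,0,0,0,0,0],[-0.26,0,0,0,0,0,0]]';  python3 -c "
from h import *
plan(blk(82,-36,38),BY)"
```

```text
clock: 30.78
position: [0.5913, -0.0468, 0.0372]
tool_rot: [3.142, 0.0, 0.206]
force: [-0.5, 0.1, -4.0]
grip_width: 0.017
finger_force: 99.1
clock: 31.65
position: [0.5412, -0.0572, 0.0372]
tool_rot: [-3.142, -0.0, 0.206]
force: [0.6, 0.6, -4.3]
grip_width: 0.0173
finger_force: 99.2
plan [-0.002  0.004 -0.004] [-0. -0.  0.] n>= 1
```

```bash
python3 -m inch '[[0,0,0,0,0,0,0.5],[0,0,0,0,0,0,0.5],[0,0,0,0,0,0,0.5],[0,0,-0.2,0,0,0,0.5],[0,0,-0.3,0,0,0,0.5],[0.22,0,-0.3,0,0,0,0],[0.28,0,-0.3,0,0,0,0],[0.28,0,-0.2,0,0,0,0],[0.28,0,0.015,0,0,0,0],[0.28,0,0.015,0,0,0,0],[0.28,0,0.015,0,0,0,0],[0.28,0,0.015,0,0,0,0]]'; python3 -m inch '[[-0.06,0,0,0,0,0,0],[-0.1,0,0,0,0,0,0],[-0.14,0,0,0,0,0,0],[-0.18,0,0,0,0,0,0],[-0.22,0,0,0,0,0,0],[-0.26,0,0,0,0,0,0],[-0.285,0,0,0,0,0,0],[-0.295,0,0,0,0,0,0],[-0.295,0,0,0,0,0,0]]'; python3 -c "
from h import *
plan(blk(77.7,-36,34),BY)"
```

```text
clock: 33.15
position: [0.5965, -0.0459, 0.0357]
tool_rot: [3.141, -0.002, 0.206]
force: [-0.3, -0.0, -0.5]
grip_width: -0.0002
finger_force: 0.0
clock: 34.28
position: [0.539, -0.0577, 0.0342]
tool_rot: [3.141, -0.002, 0.206]
force: [10.9, 2.1, 0.6]
grip_width: 0.0001
finger_force: 0.0
plan [-0.012  0.004  0.001] [ 0.    -0.001 -0.   ] n>= 1
```

```bash
for i in 1; do :; done; python3 -m inch '[[-0.005,0,0,0,0,0,0],[-0.005,0,0,0,0,0,0]]'; python3 -m inch '[[-0.005,0,0,0,0,0,0],[-0.005,0,0,0,0,0,0]]'; python3 -c "
from h import *
plan(blk(77.7,-36,34),BY)
f=grab('top')
for b in bars(f,cloud(f)): print(*b)
o=bot.observe();print(o['force'],o['moment'])
f=grab('side');save('s3.png',cv2.resize(f['img'][190:290,230:370],None,fx=5,fy=5,interpolation=2))"
```

```text
clock: 34.52
position: [0.539, -0.0578, 0.0345]
tool_rot: [3.141, -0.004, 0.206]
force: [16.1, 1.6, -2.1]
grip_width: 0.0002
finger_force: 0.0
clock: 34.78
position: [0.539, -0.0578, 0.0346]
tool_rot: [3.141, -0.006, 0.206]
force: [21.9, 2.8, -5.5]
grip_width: 0.0002
finger_force: 0.0
plan [-0.013  0.003  0.003] [ 0.    -0.004 -0.   ] n>= 1
[215. 141.] 198 0.0088 [0.7812 0.266 ] [0.7784 0.2678] 127 70 -59.9 [ 62.6 125.6]
[210.1 213.3] 200 0.0693 [0.5127 0.2761] [0.514  0.2779] 101 38 -12.1 [ 41.3 111.1]
[130.9 226.7] 291 0.0218 [0.4586 0.5625] [0.4713 0.564 ] 106 63 43.3 [51.3 99.8]
[284.4 225.9] 198 0.0714 [0.4714 0.0037] [0.4684 0.0016] 89 33 7.7 [31.3 84.3]
[382.8 230.9] 230 0.0192 [ 0.4598 -0.3567] [ 0.4613 -0.3555] 121 26 0.2 [ 25.2 123.6]
[362.  233.3] 234 0.0185 [ 0.4497 -0.2803] [ 0.4519 -0.2811] 123 27 -8.0 [ 25.8 120.2]
[22.56206467  3.55983771 -6.6187146 ] [ 0.3472364  -3.82901062 -0.49054168]
```

View pics/s3.png

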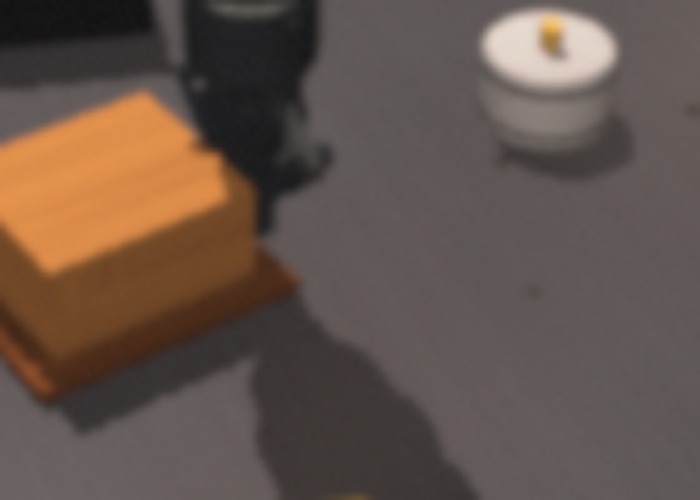

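The view shows the closed fingers against the block's mouth at about (265,225). They stopped at 80 mm instead of 77.7, with no force on the pads, so a knuckle is probably touching the block's upper edge. I'll tilt the tool so the tips lead.

```bash
python3 -m inch '[[0.06,0,0,0,0,0,0],[0.09,0,0,0,0,0,0],[0.09,0,0,0,-0.12,0,0],[0.09,0,0,0,-0.12,0,0],[0.09,0,0,0,-0.12,0,0]]'; python3 -c "
from h import *
o=bot.observe();print(o['position'],o['tool_rot']);r=Ro.from_euler('xyz',o['tool_rot']);d=r.inv().apply(blk(78,-36,34)-o['position'])/.2;print(d)"
```

```text
clock: 35.5
position: [0.5531, -0.0547, 0.0335]
tool_rot: [3.142, 0.187, 0.206]
force: [0.0, 0.1, 0.3]
grip_width: 0.0002
finger_force: 0.0
[ 0.55314123 -0.0547217   0.03346353] [3.1415383  0.18745657 0.20595437]
[-0.0822374   0.00390248  0.01286914]
```

```bash
python3 -m inch '[[-0.02,0,0.003,0,0,0,0],[-0.04,0,0.006,0,0,0,0],[-0.055,0,0.009,0,0,0,0],[-0.055,0,0.009,0,0,0,0]]';python3 -m inch '[[-0.005,0,0.001,0,0,0,0],[-0.01,0,0.002,0,0,0,0],[-0.01,0,0.002,0,0,0,0]]';python3 -m inch '[[-0.005,0,0.001,0,0,0,0],[-0.01,0,0.002,0,0,0,0],[-0.01,0,0.002,0,0,0,0]]'; python3 -c "
from h import *
o=bot.observe();print((o['position'][:2]-BC)@[np.cos(np.radians(BY)),np.sin(np.radians(BY))])"
```

```text
clock: 36.0
position: [0.5426, -0.057, 0.0345]
tool_rot: [3.142, 0.188, 0.206]
force: [0.6, 0.0, -0.3]
grip_width: 0.0001
finger_force: 0.0
clock: 36.38
position: [0.541, -0.0572, 0.0344]
tool_rot: [3.142, 0.188, 0.206]
force: [1.7, -0.4, 0.4]
grip_width: -0.0001
finger_force: 0.9
clock: 36.75
position: [0.5388, -0.0577, 0.0344]
tool_rot: [-3.142, 0.188, 0.206]
force: [2.6, -0.1, -0.0]
grip_width: 0.0
finger_force: 1.0
0.07996358570336812
```

```bash
python3 -m inch '[[-0.005,0,0.001,0,0,0,0],[-0.01,0,0.002,0,0,0,0],[-0.01,0,0.002,0,0,0,0]]';python3 -m inch '[[-0.005,0,0.001,0,0,0,0],[-0.01,0,0.002,0,0,0,0],[-0.01,0,0.002,0,0,0,0]]'; python3 -c "
from h import *
o=bot.observe();print((o['position'][:2]-BC)@[np.cos(np.radians(BY)),np.sin(np.radians(BY))])"
```

```text
clock: 37.12
position: [0.5381, -0.0578, 0.0346]
tool_rot: [3.141, 0.185, 0.206]
force: [8.0, 2.7, -1.8]
grip_width: 0.0001
finger_force: 4.5
clock: 37.5
position: [0.5379, -0.0578, 0.0349]
tool_rot: [3.141, 0.182, 0.207]
force: [16.6, 3.9, -1.8]
grip_width: -0.0001
finger_force: 8.5
0.07913819504652417
```

```bash
python3 -m inch '[[0.1,0,0,0,0,0,0],[0.2,0.1,-0.1,0,0.12,0,0.3],[0.2,0.4,-0.2,0,0.12,0.1,0.6],[0.2,0.7,-0.2,0,0.12,0.22,0.6],[0.15,0.98,-0.2,0,0.12,0.22,0.6],[0.15,0.98,-0.2,0,0.12,0.22,0.6],[0.15,0.98,-0.2,0,0.12,0.22,0.6],[0.15,0.98,-0.2,0,0.12,0.22,0.6]]';  python3 -c "
from h import *
f=grab('top')
for b in bars(f,cloud(f)): print(*b)
plan([.4762,-.2847,.06],-8.5)"
```

```text
clock: 38.5
position: [0.6112, -0.2413, 0.0678]
tool_rot: [3.111, -0.007, -0.136]
force: [-0.6, 1.4, -0.8]
grip_width: 0.0513
finger_force: 0.0
[215.  140.9] 198 0.0097 [0.7814 0.2661] [0.7786 0.267 ] 128 70 -59.0 [ 62.6 126.1]
[210.1 213. ] 203 0.0689 [0.5138 0.2761] [0.5141 0.277 ] 101 38 -11.6 [ 41.3 112. ]
[131.  226.7] 287 0.0195 [0.4588 0.5625] [0.4713 0.5649] 106 62 43.4 [50.6 99.8]
[382.6 230.5] 260 0.0179 [ 0.4613 -0.3559] [ 0.4613 -0.3555] 121 26 0.1 [ 28.4 120.6]
plan [-0.64   0.305  0.045] [ 0.02  -0.005  0.008] n>= 3
```

```bash
python3 -m inch '[[-0.2,0.1,0,0.02,0,0,0.6],[-0.4,0.2,0,0.02,0,0,0.6],[-0.64,0.305,0,0.02,-0.005,0.008,0.6],[-0.64,0.305,0,0.02,-0.005,0.008,0.6],[-0.64,0.305,0,0.02,-0.005,0.008,0.6]]';  python3 -c "
from h import *
f=grab('top')
for b in bars(f,cloud(f)): print(*b)
plan([.4762,-.2847,.023],-8.5)
f=grab('side');save('s4.png',f['img'][180:400,150:420])"
```

```text
clock: 39.17
position: [0.4768, -0.285, 0.0693]
tool_rot: [-3.141, -0.001, -0.149]
force: [0.5, 0.5, 1.2]
grip_width: 0.0512
finger_force: 0.0
[215.1 141. ] 198 0.0086 [0.7811 0.2655] [0.7783 0.2673] 127 70 -59.7 [ 62.3 124.6]
[210.1 213.2] 203 0.0684 [0.5134 0.276 ] [0.5137 0.2771] 102 38 -11.9 [ 41.7 112.8]
[130.9 226.7] 284 0.0207 [0.4589 0.5626] [0.472  0.5656] 107 60 43.7 [ 50.2 100. ]
plan [-0.005  0.     0.231] [-0. -0. -0.] n>= 1
```

View pics/s4.png

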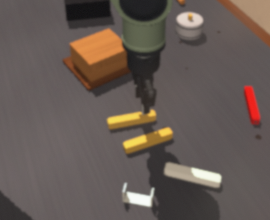

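The side view shows the gripper over the first remaining long bar, at about (132,119) in the crop. The last long bar is at (148,139), and the look-alikes haven't moved.

```bash
python3 -m inch '[[0,0,0.15,0,0,0,0.6],[0,0,0.23,0,0,0,0.6],[0,0,0.23,0,0,0,0.6],[0,0,0.23,0,0,0,0],[0,0,0.23,0,0,0,0],[0,0,0.23,0,0,0,0],[0,0,0.23,0,0,0,0]]' && python3 -m inch '[[0,0,-0.2,0,0,0,0],[0.2,0,-0.35,0,0,0,0],[0.5,0,-0.35,0,0,-0.05,0],[0.75,-0.1,-0.35,0,0,-0.1,0],[0.9,-0.3,-0.35,0,0,-0.2,0],[0.95,-0.6,-0.35,0,0,-0.226,0],[0.95,-0.8,-0.35,0,0,-0.226,0],[0.95,-0.8,-0.35,0,0,-0.226,0],[0.95,-0.8,-0.35,0,0,-0.226,0]]';  python3 -c "
from h import *
plan(blk(166,0,38),BY)"
```

```text
clock: 40.15
position: [0.4765, -0.2857, 0.0241]
tool_rot: [3.141, -0.001, -0.15]
force: [-1.1, 3.5, 10.6]
grip_width: 0.0172
finger_force: 98.6
clock: 41.28
position: [0.6875, -0.1565, 0.0932]
tool_rot: [3.141, 0.0, 0.205]
force: [-0.3, -1.1, -3.4]
grip_width: 0.0174
finger_force: 99.0
plan [-0.198 -0.812  0.276] [ 0.     0.    -0.001] n>= 3
```

```bash
python3 -m inch '[[-0.1,-0.25,0.05,0,0,0,0],[-0.198,-0.5,0.1,0,0,0,0],[-0.198,-0.75,0.2,0,0,0,0],[-0.198,-0.812,0.278,0,0,0,0],[-0.198,-0.812,0.278,0,0,0,0],[-0.198,-0.812,0.278,0,0,0,0],[-0.198,-0.812,0.278,0,0,0,0],[-0.198,-0.812,0.278,0,0,0,0]]';  python3 -c "
from h import *
plan(blk(166,0,37.5),BY)"
```

```text
clock: 42.28
position: [0.6162, -0.0058, 0.0377]
tool_rot: [3.141, -0.0, 0.204]
force: [0.9, 0.2, -2.8]
grip_width: 0.0173
finger_force: 99.1
plan [-0.002 -0.001  0.001] [ 0.    -0.    -0.001] n>= 1
```

```bash
python3 -m inch '[[-0.04,0,0,0,0,0,0],[-0.08,0,0,0,0,0,0],[-0.12,0,0,0,0,0,0],[-0.16,0,0,0,0,0,0],[-0.16,0,0,0,0,0,0]]';python3 -m inch '[[-0.05,0,0,0,0,0,0],[-0.1,0,0,0,0,0,0],[-0.15,0,0,0,0,0,0],[-0.2,0,0,0,0,0,0],[-0.26,0,0,0,0,0,0],[-0.26,0,0,0,0,0,0],[-0.26,0,0,0,0,0,0]]';  python3 -c "
from h import *
plan(blk(82,0,37.5),BY)"
```

```text
clock: 42.9
position: [0.584, -0.0117, 0.0374]
tool_rot: [-3.142, 0.001, 0.205]
force: [0.2, -0.8, -3.2]
grip_width: 0.0171
finger_force: 99.1
clock: 43.78
position: [0.5338, -0.022, 0.0374]
tool_rot: [-3.141, 0.0, 0.205]
force: [0.4, 0.2, -4.3]
grip_width: 0.0171
finger_force: 99.7
plan [-0.002  0.004 -0.001] [-0.     0.    -0.001] n>= 1
```

```bash
python3 -m inch '[[0,0,0,0,0,0,0.5],[0,0,0,0,0,0,0.5],[0,0,0,0,0,0,0.5],[0,0,-0.2,0,0,0,0.5],[0,0,-0.3,0,0,0,0.5],[0.22,0,-0.3,0,0,0,0],[0.29,0.004,-0.3,0,-0.12,0,0],[0.29,0.004,-0.2,0,-0.12,0,0],[0.29,0.004,0.015,0,-0.12,0,0],[0.29,0.004,0.015,0,-0.12,0,0],[0.29,0.004,0.015,0,-0.12,0,0],[0.29,0.004,0.015,0,-0.12,0,0]]'; python3 -m inch '[[-0.06,0,0.011,0,0,0,0],[-0.1,0,0.019,0,0,0,0],[-0.14,0,0.026,0,0,0,0],[-0.18,0,0.034,0,0,0,0],[-0.22,0,0.041,0,0,0,0],[-0.26,0,0.049,0,0,0,0],[-0.285,0,0.054,0,0,0,0],[-0.295,0,0.056,0,0,0,0],[-0.295,0,0.056,0,0,0,0]]'; python3 -c "
from h import *
o=bot.observe();print((o['position'][:2]-BC)@[np.cos(np.radians(BY)),np.sin(np.radians(BY))])"
```

```text
clock: 45.28
position: [0.5913, -0.0111, 0.0359]
tool_rot: [3.141, 0.186, 0.205]
force: [-0.5, -0.9, 0.4]
grip_width: -0.0001
finger_force: 0.0
clock: 46.4
position: [0.5315, -0.0233, 0.0343]
tool_rot: [-3.141, 0.19, 0.205]
force: [2.0, -0.9, 1.2]
grip_width: 0.0001
finger_force: 0.6
0.0798446695230512
```

```bash
python3 -m inch '[[-0.005,0,0.001,0,0,0,0],[-0.01,0,0.002,0,0,0,0],[-0.01,0,0.002,0,0,0,0]]';python3 -m inch '[[-0.005,0,0.001,0,0,0,0],[-0.005,0,0.001,0,0,0,0]]'; python3 -c "
from h import *
o=bot.observe();print((o['position'][:2]-BC)@[np.cos(np.radians(BY)),np.sin(np.radians(BY))])
f=grab('top')
for b in bars(f,cloud(f)): print(*b)"
```

```text
clock: 46.78
position: [0.531, -0.0233, 0.0344]
tool_rot: [-3.142, 0.186, 0.205]
force: [8.6, 1.5, -0.5]
grip_width: -0.0002
finger_force: 4.2
clock: 47.02
position: [0.5308, -0.0232, 0.0346]
tool_rot: [-3.142, 0.185, 0.205]
force: [12.1, 2.9, -1.3]
grip_width: 0.0
finger_force: 6.2
0.07920946452992746
[215.1 140.8] 198 0.0088 [0.7817 0.2659] [0.7787 0.2673] 128 70 -59.0 [ 62.3 127. ]
[210.1 213.2] 203 0.068 [0.5133 0.2761] [0.5141 0.2775] 101 37 -12.1 [ 41.4 111.6]
[131.1 226.8] 296 0.0203 [0.4583 0.5618] [0.4721 0.5653] 107 63 44.3 [ 51.6 100. ]
[382.9 231. ] 232 0.0196 [ 0.4594 -0.3569] [ 0.4612 -0.3555] 121 26 -0.1 [ 25.4 121.9]
```

```bash
python3 -m inch '[[0.1,0,0,0,0,0,0],[0.2,0.1,-0.15,0,0.12,0,0.3],[0.2,0.4,-0.2,0,0.12,0.05,0.6],[0.2,0.7,-0.2,0,0.12,0.13,0.6],[0.1,0.98,-0.2,0,0.12,0.13,0.6],[0.1,0.98,-0.2,0,0.12,0.13,0.6],[0.1,0.98,-0.2,0,0.12,0.13,0.6],[0.1,0.98,-0.2,0,0.12,0.13,0.6]]';  python3 -c "
from h import *
plan([.4863,-.3557,.06],0)"
```

```text
clock: 48.08
position: [0.5953, -0.2087, 0.0697]
tool_rot: [3.123, -0.002, 0.004]
force: [0.1, 0.1, 0.3]
grip_width: 0.0514
finger_force: 0.0
plan [-0.548  0.732  0.061] [ 0.012 -0.001  0.002] n>= 3
```

```bash
python3 -m inch '[[-0.2,0.25,0,0.012,0,0,0.6],[-0.4,0.5,0,0.012,0,0,0.6],[-0.548,0.732,0,0.012,0,0.002,0.6],[-0.548,0.732,0.04,0.012,0,0.002,0.6],[-0.548,0.732,0.04,0.012,0,0.002,0.6],[-0.548,0.732,0.04,0.012,0,0.002,0.6]]';  python3 -c "
from h import *
plan([.4863,-.3557,.023],0)
f=grab('side');save('s5.png',f['img'][180:400,150:420])"
```

```text
clock: 48.82
position: [0.4871, -0.3552, 0.0644]
tool_rot: [-3.141, -0.002, 0.001]
force: [0.9, 0.2, 0.1]
grip_width: 0.0513
finger_force: 0.0
plan [-0.005  0.003  0.207] [-0.    -0.002  0.001] n>= 1
```

View pics/s5.png

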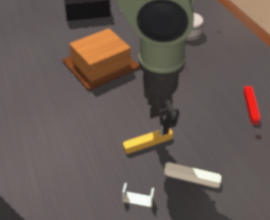

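The view shows the gripper above the +x part of the last bar, at about (150,140) in the crop. I'll grasp it and carry it over.

```bash
python3 -m inch '[[-0.004,0,0.15,0,0,0,0.6],[-0.004,0,0.205,0,0,0,0.6],[-0.004,0,0.205,0,0,0,0.6],[-0.004,0,0.205,0,0,0,0],[-0.004,0,0.205,0,0,0,0],[-0.004,0,0.205,0,0,0,0],[-0.004,0,0.205,0,0,0,0]]' && python3 -m inch '[[0,0,-0.2,0,0,0,0],[0.2,0,-0.35,0,0,0,0],[0.5,-0.1,-0.35,0,0,-0.05,0],[0.75,-0.3,-0.35,0,0,-0.1,0],[0.9,-0.5,-0.35,0,0,-0.131,0],[0.95,-0.8,-0.35,0,0,-0.131,0],[0.95,-0.98,-0.35,0,0,-0.131,0],[0.95,-0.98,-0.35,0,0,-0.131,0],[0.95,-0.98,-0.35,0,0,-0.131,0]]';  python3 -c "
from h import *
plan(blk(166,36,37.5),BY)"
```

```text
clock: 49.75
position: [0.4858, -0.3571, 0.0247]
tool_rot: [3.141, -0.004, -0.001]
force: [-0.8, 2.1, 11.4]
grip_width: 0.0171
finger_force: 98.8
clock: 50.88
position: [0.6752, -0.1619, 0.0942]
tool_rot: [3.14, -0.002, 0.204]
force: [-0.6, 0.0, -2.8]
grip_width: 0.0176
finger_force: 99.1
plan [-0.133 -1.006  0.282] [ 0.001 -0.001 -0.001] n>= 4
```

```bash
python3 -m inch '[[-0.05,-0.25,0,0,0,0,0],[-0.1,-0.5,0.1,0,0,0,0],[-0.133,-0.75,0.2,0,0,0,0],[-0.133,-0.99,0.278,0,0,0,0],[-0.133,-1,0.278,0,0,0,0],[-0.133,-1,0.278,0,0,0,0],[-0.133,-1,0.278,0,0,0,0],[-0.133,-1,0.278,0,0,0,0]]';  python3 -c "
from h import *
plan(blk(166,36,38),BY)"
```

```text
clock: 51.88
position: [0.6091, 0.028, 0.0383]
tool_rot: [3.141, -0.003, 0.203]
force: [0.6, 0.4, -3.5]
grip_width: 0.0171
finger_force: 99.3
plan [-0.002 -0.009  0.002] [ 0.001 -0.002 -0.002] n>= 1
```

```bash
python3 -m inch '[[0,-0.007,0,0,0,0,0],[-0.04,-0.007,0.002,0,0,-0.002,0],[-0.08,-0.007,0.002,0,0,-0.002,0],[-0.12,-0.007,0.002,0,0,-0.002,0],[-0.16,-0.007,0.002,0,0,-0.002,0],[-0.16,-0.007,0.002,0,0,-0.002,0]]';python3 -m inch '[[-0.05,0,0,0,0,0,0],[-0.1,0,0,0,0,0,0],[-0.15,0,0,0,0,0,0],[-0.2,0,0,0,0,0,0],[-0.26,0,0,0,0,0,0],[-0.26,0,0,0,0,0,0],[-0.26,0,0,0,0,0,0]]';  python3 -c "
from h import *
plan(blk(82,36,37.5),BY)"
```

```text
clock: 52.62
position: [0.5766, 0.0239, 0.0377]
tool_rot: [3.141, -0.002, 0.207]
force: [0.9, -0.3, -2.3]
grip_width: 0.0169
finger_force: 99.3
clock: 53.5
position: [0.5265, 0.0134, 0.0376]
tool_rot: [3.141, -0.003, 0.208]
force: [-0.1, 1.1, -4.1]
grip_width: 0.017
finger_force: 99.3
plan [-0.003  0.005  0.   ] [ 0.    -0.002  0.001] n>= 1
```

```bash
python3 -m inch '[[0,0,0,0,0,0,0.5],[0,0,0,0,0,0,0.5],[0,0,0,0,0,0,0.5],[0,0,-0.2,0,0,0,0.5],[0,0,-0.3,0,0,0,0.5],[0.22,0,-0.3,0,0,0,0],[0.29,0.004,-0.3,0,-0.12,0,0],[0.29,0.004,-0.2,0,-0.12,0,0],[0.29,0.004,0.015,0,-0.12,0,0],[0.29,0.004,0.015,0,-0.12,0,0],[0.29,0.004,0.015,0,-0.12,0,0],[0.29,0.004,0.015,0,-0.12,0,0]]'; python3 -m inch '[[-0.06,0,0.011,0,0,0,0],[-0.1,0,0.019,0,0,0,0],[-0.14,0,0.026,0,0,0,0],[-0.18,0,0.034,0,0,0,0],[-0.22,0,0.041,0,0,0,0],[-0.26,0,0.049,0,0,0,0],[-0.285,0,0.054,0,0,0,0],[-0.295,0,0.056,0,0,0,0],[-0.295,0,0.056,0,0,0,0]]';python3 -m inch '[[-0.005,0,0.001,0,0,0,0],[-0.01,0,0.002,0,0,0,0],[-0.01,0,0.002,0,0,0,0]]'; python3 -c "
from h import *
o=bot.observe();print((o['position'][:2]-BC)@[np.cos(np.radians(BY)),np.sin(np.radians(BY))])"
```

```text
clock: 55.0
position: [0.5839, 0.0245, 0.0362]
tool_rot: [3.141, 0.184, 0.207]
force: [-0.8, 0.5, -0.2]
grip_width: 0.0001
finger_force: 0.0
clock: 56.12
position: [0.5242, 0.0121, 0.0344]
tool_rot: [3.141, 0.187, 0.208]
force: [1.7, 0.5, 1.1]
grip_width: 0.0
finger_force: 0.7
clock: 56.5
position: [0.5235, 0.0121, 0.0346]
tool_rot: [3.141, 0.184, 0.208]
force: [8.4, 2.3, -1.2]
grip_width: 0.0004
finger_force: 4.0
0.07931118114224395
```

```bash
python3 -m inch '[[0.1,0,0,0,0,0,0],[0.2,0,-0.2,0,0.12,0,0.3],[0.1,-0.2,-0.5,0,0.12,0.1,0.6],[0.1,-0.5,-0.6,0,0.12,0.26,0.6],[0.1,-0.8,-0.6,0,0.12,0.26,0.6],[0.1,-1,-0.6,0,0.12,0.26,0.6],[0.1,-1,-0.6,0,0.12,0.26,0.6],[0.1,-1,-0.6,0,0.12,0.26,0.6]]';  python3 -c "
from h import *
f=grab('top');g=grab('side')
save('c1.png',np.hstack([cv2.resize(f['img'][185:275,245:345],(400,360),interpolation=2),cv2.resize(g['img'][190:290,225:335],(400,360),interpolation=2)]))
W=cloud(f)
for b in bars(f,W): print(*b)
a=np.radians(BY);S=W[180:280,240:350].reshape(-1,3);q=(S[:,:2]-BC)@np.array([[np.cos(a),-np.sin(a)],[np.sin(a),np.cos(a)]])*1000
k=(S[:,2]>.055)&(S[:,2]<.09);print(k.sum(),np.percentile(q[k,0],[0.5,99,100]))
k=(q[:,0]>74)&(q[:,0]<84)&(abs(q[:,1])<60);print('rim z',k.sum(),np.percentile(S[k,2],[2,50,98]))
S=W[170:260,170:255].reshape(-1,3)
for zr in((.06,.075),(.09,.115)):
    T=S[(S[:,2]>zr[0])&(S[:,2]<zr[1])];print(len(T),rect(T))
"
```

```text
clock: 57.5
position: [0.5219, 0.2154, 0.1483]
tool_rot: [3.104, -0.012, -0.198]
force: [0.3, -0.7, 0.5]
grip_width: 0.0514
finger_force: 0.0
[215.2 140.9] 197 0.0089 [0.7815 0.2655] [0.7786 0.267 ] 128 70 -58.8 [ 62.8 125.3]
[130.9 226.7] 295 0.0208 [0.4589 0.5627] [0.4717 0.5662] 107 61 43.0 [ 51.  100.3]
[290.2 241.6] 238 0.0715 [ 0.4147 -0.0185] [ 0.4094 -0.0147] 105 54 50.9 [45.8 82.4]
1204 [-65.69188088  64.27428696  65.53807602]
rim z 89 [-0.00126102  0.00970615  0.02129085]
47 (array([0.51016205, 0.27030261]), 196.45474243164062, 33.85962677001953, -53.281707763671875)
0 (array([0., 0.]), 0.0, 0.0, 0.0)
```

View pics/c1.png

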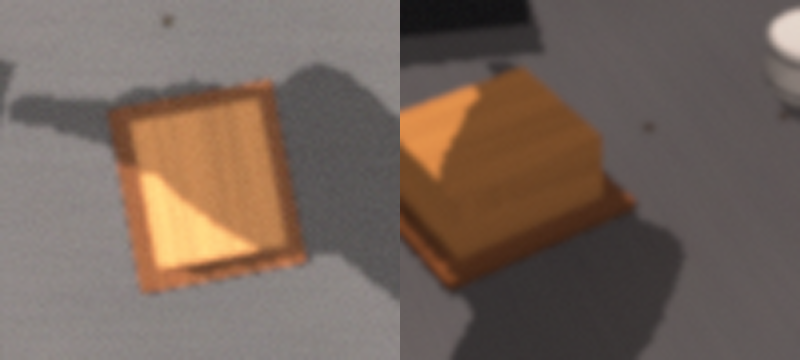

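The block's mouth side is clean in both views, with nothing protruding past the face at top-crop (200,95) or side-crop (600,170), so all the bars are home. Next I'll check the cover in the side view before gripping it.

```bash
python3 -c "
from h import *
g=load('side');print(proj(g,[.509,.2706,.101]))
W=cloud(g);S=W.reshape(-1,3);k=(abs(S[:,0]-.51)<.13)&(abs(S[:,1]-.27)<.13)
T=S[k&(S[:,2]>.062)&(S[:,2]<.073)];print(len(T),rect(T))
T=S[k&(S[:,2]>.09)&(S[:,2]<.107)];print(len(T),rect(T))
save('c2.png',cv2.resize(g['img'][110:250,150:330],None,fx=4,fy=4,interpolation=2))
plan([.509,.2706,.14],-12.3)
"
```

```text
[[234.39057932 163.21874146]]
724 (array([0.51054358, 0.26798782]), 149.9765167236328, 139.64797973632812, -12.410552978515625)
81 (array([0.50842978, 0.2706554 ]), 63.9028205871582, 24.8602352142334, -14.630989074707031)
plan [-0.122 -0.262  0.031] [ 0.024 -0.008  0.009] n>= 1
```

View pics/c2.png

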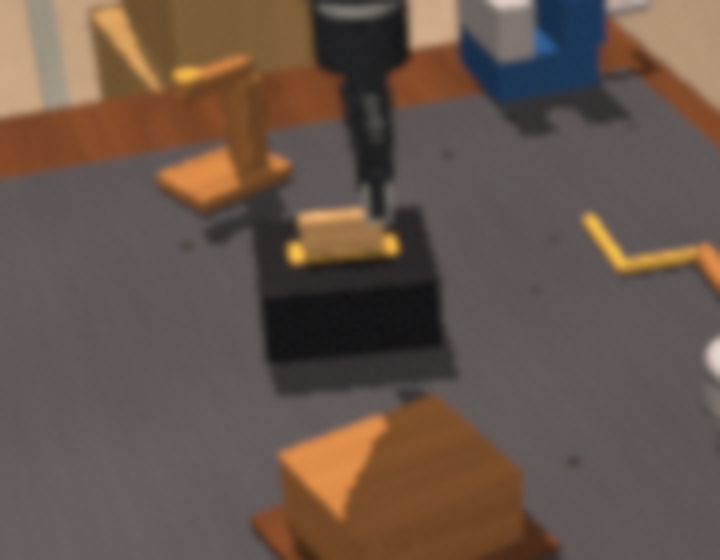

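The cover hasn't moved. Its handle is at (345,235) in the crop, with brass feet at both ends.

```bash
python3 -m inch '[[-0.06,-0.15,0.03,0.024,-0.008,0.009,0.6],[-0.122,-0.262,0.03,0.024,-0.008,0.009,0.6],[-0.122,-0.262,0.03,0.024,-0.008,0.009,0.6],[-0.122,-0.262,0.03,0.024,-0.008,0.009,0.6],[-0.122,-0.262,0.03,0.024,-0.008,0.009,0.6]]'; python3 -c "
from h import *
plan([.509,.2706,.09],-12.3)"
```

```text
clock: 58.22
position: [0.5091, 0.2709, 0.1405]
tool_rot: [-3.141, -0.0, -0.214]
force: [-0.5, 0.2, -0.1]
grip_width: 0.0514
finger_force: 0.0
plan [-0.     0.002  0.252] [-0.001 -0.     0.   ] n>= 1
```

```bash
python3 -m inch '[[0,0,0.15,0,0,0,0.6],[0,0,0.25,0,0,0,0.6],[0,0,0.25,0,0,0,0.6],[0,0,0.25,0,0,0,0],[0,0,0.25,0,0,0,0],[0,0,0.25,0,0,0,0],[0,0,0.25,0,0,0,0]]' 110 && python3 -m inch '[[0,0,-0.1,0,0,0,0],[0,0,-0.25,0,0,0,0],[0,0,-0.4,0,0,0,0],[0,0,-0.5,0,0,0,0],[0,0,-0.5,0,0,0,0],[0,0,-0.5,0,0,0,0]]'; python3 -c "
from h import *
p=blk(0,0,190);print(p);plan(p,BY)"
```

```text
clock: 59.1
position: [0.5091, 0.2722, 0.0916]
tool_rot: [-3.139, -0.001, -0.213]
force: [-1.9, -2.4, 10.3]
grip_width: 0.014
finger_force: 108.3
clock: 59.85
position: [0.5082, 0.2719, 0.1898]
tool_rot: [-3.141, 0.0, -0.212]
force: [-0.4, -0.3, -2.5]
grip_width: 0.0142
finger_force: 108.0
[ 0.4533 -0.0396  0.19  ]
plan [ 0.06   1.58  -0.003] [-0.001  0.    -0.266] n>= 6
```

```bash
python3 -m inch '[[0.01,0.2,0,0,0,-0.05,0],[0.03,0.4,0,0,0,-0.1,0],[0.04,0.6,0,0,0,-0.2,0],[0.04,0.8,0,0,0,-0.266,0],[0.04,0.9,0,0,0,-0.266,0],[0.04,0.9,0,0,0,-0.266,0],[0.04,0.9,0,0,0,-0.266,0]]'; python3 -c "
from h import *
p=blk(0,0,190);plan(p,BY)"
```

```text
clock: 60.72
position: [0.4786, 0.0952, 0.1898]
tool_rot: [-3.14, -0.001, 0.205]
force: [-0.4, 0.4, -4.0]
grip_width: 0.0143
finger_force: 108.0
plan [-0.261  0.634 -0.002] [-0.001 -0.    -0.   ] n>= 3
```

```bash
python3 -m inch '[[-0.08,0.2,0,0,0,0,0],[-0.16,0.4,0,0,0,0,0],[-0.261,0.634,0,0,0,0,0],[-0.261,0.634,0,0,0,0,0],[-0.261,0.634,0,0,0,0,0],[-0.261,0.634,0,0,0,0,0]]'; python3 - <<'E'
from h import *
plan(blk(0,0,190),BY)
f=grab('top');g=grab('side');a=np.radians(BY);M=np.array([[np.cos(a),-np.sin(a)],[np.sin(a),np.cos(a)]])
for n,F in(('top',f),('side',g)):
    S=cloud(F).reshape(-1,3);q=(S[:,:2]-BC)@M*1000;k=(abs(q)<120).all(1)
    for zr in((.159,.178),(.08,.15)):
        m=k&(S[:,2]>zr[0])&(S[:,2]<zr[1])
        if m.sum()>10: print(n,zr,m.sum(),rect(S[m]),np.median(S[m,2]),np.percentile(q[m],[2,98],axis=0).round(1).tolist())
save('s6.png',np.hstack([cv2.resize(f['img'][170:290,230:360],(390,360),interpolation=2),cv2.resize(g['img'][130:290,180:350],(390,360),interpolation=2)]))
E
```

```text
clock: 61.48
position: [0.4536, -0.039, 0.1899]
tool_rot: [-3.14, -0.001, 0.207]
force: [-0.7, 1.7, -2.5]
grip_width: 0.0142
finger_force: 108.4
plan [-0.002  0.003 -0.001] [-0.001 -0.001  0.001] n>= 1
top (0.159, 0.178) 65 (array([4.88178345e-01, 3.82400513e-04]), 181.20652770996094, 92.19355773925781, -34.85514450073242) 0.1658067095018763 [[-49.2, -62.7], [74.5, 66.2]]
side (0.159, 0.178) 1341 (array([ 0.45471854, -0.04148562]), 151.95596313476562, 137.58267211914062, 11.996776580810547) 0.16587997897520723 [[-73.6, -68.2], [72.9, 61.1]]
side (0.08, 0.15) 1083 (array([ 0.43027362, -0.0820681 ]), 200.64219665527344, 103.28397369384766, -29.882320404052734) 0.12473173780741703 [[-74.3, -69.6], [72.5, 57.0]]
```

View pics/s6.png

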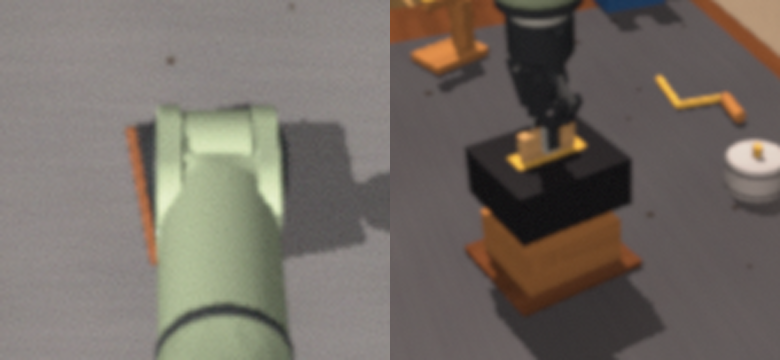

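The side view shows the cover held level and square above the block, with its top around (550,160). Its offset from the block is under 1 mm, so I'm lowering it.

```bash
python3 -m inch '[[0,0.003,0.04,0,0,0,0],[0,0.003,0.08,0,0,0,0],[0,0.003,0.12,0,0,0,0],[0,0.003,0.16,0,0,0,0],[0,0.003,0.2,0,0,0,0],[0,0.003,0.2,0,0,0,0]]'; python3 -m inch '[[0,0,0.06,0,0,0,0],[0,0,0.12,0,0,0,0],[0,0,0.18,0,0,0,0],[0,0,0.22,0,0,0,0],[0,0,0.22,0,0,0,0]]'; python3 -c "
from h import *
plan(blk(0,0,101.6),BY)"
```

```text
clock: 62.32
position: [0.453, -0.041, 0.1494]
tool_rot: [-3.14, 0.0, 0.205]
force: [0.6, -0.3, -3.0]
grip_width: 0.0142
finger_force: 108.4
clock: 62.95
position: [0.4531, -0.0409, 0.1054]
tool_rot: [-3.14, 0.0, 0.205]
force: [1.2, -0.2, -3.0]
grip_width: 0.0139
finger_force: 108.5
plan [ 0.003 -0.006  0.019] [-0.001  0.    -0.   ] n>= 1
```

```bash
python3 -m inch '[[0,-0.004,0.01,0,0,0,0],[0,-0.004,0.02,0,0,0,0],[0,-0.004,0.022,0,0,0,0],[0,-0.004,0.022,0,0,0,0]]' && python3 -m inch '[[0,0,0,0,0,0,0.3],[0,0,0,0,0,0,0.5],[0,0,0,0,0,0,0.5],[0,0,0,0,0,0,0.5],[0,0,-0.1,0,0,0,0.5],[0,0,-0.4,0,0,0,0.5],[0.3,0,-0.7,0,0,0,0.5],[0.6,-0.5,-0.7,0,0,0,0.5],[0.6,-0.98,-0.7,0,0,0,0.5],[0.6,-0.98,-0.7,0,0,0,0.5],[0.6,-0.98,-0.7,0,0,0,0.5],[0.6,-0.98,-0.7,0,0,0,0.5],[0.6,-0.98,-0.7,0,0,0,0.5]]'; python3 - <<'E'
from h import *
f=grab('top');g=grab('side');a=np.radians(BY);M=np.array([[np.cos(a),-np.sin(a)],[np.sin(a),np.cos(a)]])
for n,F in(('top',f),('side',g)):
    S=cloud(F).reshape(-1,3);q=(S[:,:2]-BC)@M*1000;k=(abs(q)<100).all(1)
    for zr in((.068,.086),(.1,.122)):
        m=k&(S[:,2]>zr[0])&(S[:,2]<zr[1])
        if m.sum()>10:
            C=np.linalg.lstsq(np.c_[q[m]/1000,np.ones(m.sum())],S[m,2],rcond=None)[0]
            print(n,zr,m.sum(),rect(S[m]),np.median(S[m,2]),'plane',C.round(4))
save('s7.png',np.hstack([cv2.resize(f['img'][170:290,230:360],(390,360),interpolation=2),cv2.resize(g['img'][130:290,180:350],(390,360),interpolation=2)]))
E
```

```text
clock: 63.45
position: [0.4532, -0.0401, 0.1017]
tool_rot: [-3.141, -0.001, 0.205]
force: [-0.0, -0.2, -3.0]
grip_width: 0.0142
finger_force: 108.6
clock: 65.08
position: [0.5306, 0.1752, 0.2418]
tool_rot: [-3.141, -0.0, 0.205]
force: [0.1, 0.8, -0.0]
grip_width: 0.0429
finger_force: 0.0
top (0.068, 0.086) 1405 (array([ 0.45312527, -0.04079335]), 150.24658203125, 132.94349670410156, 11.591550827026367) 0.07701621691533841 plane [-0.001  -0.0004  0.0771]
top (0.1, 0.122) 92 (array([ 0.45268271, -0.04070142]), 68.99871063232422, 15.652722358703613, 12.492631912231445) 0.11115747814867227 plane [ 0.0239 -0.1339  0.1107]
side (0.068, 0.086) 1437 (array([ 0.45474417, -0.0411859 ]), 153.43785095214844, 139.08493041992188, 11.650079727172852) 0.07757815475852285 plane [0.0062 0.0115 0.0775]
side (0.1, 0.122) 152 (array([ 0.45481693, -0.04322943]), 69.89290618896484, 17.926069259643555, 9.966489791870117) 0.1097366649475815 plane [-0.0014  0.3852  0.1105]
```

View pics/s7.png

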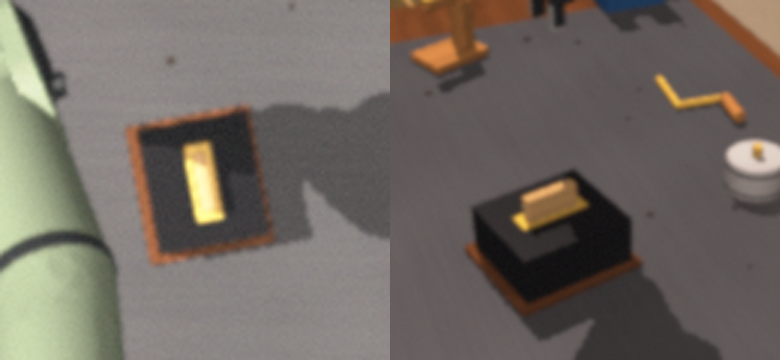

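The cover sits level with its top at z = 77 mm, centred within about 1 mm, and the plinth rim shows all round. The robot is clear of everything, so I'm handing in.

```bash
python3 -c "
from h import *
print(bot.job_done())"
```

```text
the job is handed in; nothing more can be done
None
```

The job is handed in: all six brass bars were pushed home in their own rows, and the cover sits level and centred on the plinth. The other things were not touched, but the hand-in returned no verdict.

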